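Find the socket that fits the cutter's hub nut

ROBOT

A 6-joint arm with a two-finger parallel gripper is mounted at the origin on the work surface. World frame = base frame: x ahead of the robot, y to its left, z up, the work surface at z = 0. Lengths are in m, angles in rad, forces in N, time in s.
With the tool pointing down it reaches from about 0.325 to 0.9 m from the base axis. Payload 3.5 kg.
Tool frame: the origin (TCP) lies midway between the tips of the shut fingers; the grasp point (between the pads) lies 19 mm behind it (robot.tcp_to_grasp is the distance from the TCP to the grasp point, in m); z points along the fingers, y is the direction in which the jaws open and shut (so a half turn about z gives the same grasp; the last joint's range is limited). The gripper opens to 85 mm and grips with 20 to 120 N. Pads are 22 mm wide; open, the fingers measure 114 mm over their backs; the gripper's body (76 mm by 85 mm) begins 54 mm behind the grasp point. The pads swing forward as they close: fully open they stand 13 mm farther back than shut.
Start: joints at [-1.34, 0.276, -0.026, 1.268, 0, 1.467], TCP at [0.205, -0.591, 0.196] pointing down, gripper open.
Joint ranges: [-3.12, 3.12], [-0.85, 1.88], [-1.08, 1.24], [-1.95, 2.15], [-1.57, 1.53], [-3.14, 3.14]. Speed limits (rad/s): [2.57, 2.57, 3.14, 3.14, 3.14, 3.14].

INTERFACE

Orientations are given as [roll, pitch, yaw] about the fixed x, y, z axes, in that order (R = Rz(yaw) Ry(pitch) Rx(roll)).
In Python, from plant import robot gives the robot as it stands.
- The arm moves only by the shell command python3 -m inch 'ROWS' [FORCE]. ROWS is JSON, one flat list of numbers, 7 for each row, row after row: the shift along the tool's x, y, z each as a share of 20 cm, from -1 to 1, then the turn, a rotation vector about the tool's x, y, z each as a share of 180 degrees, from -1 to 1, then the opening, from 0 (shut) to 1 (fully open). In form: [dx, dy, dz, rx, ry, rz, jaw, dx, dy, dz, rx, ry, rz, jaw, ...]. A call has 1 to 12 rows; each row is the pose to reach, as a shift and turn from the pose commanded when the call began, along the tool's axes at that moment, turning the shorter way round; what a row does not reach only later rows make up. A row lasts 1/10 s, in which the tool goes at most 50 mm and 8.59 degrees, less where a joint would pass 70% of its speed; a pose out of reach is approached as far as the arm can. A call with a number of a shift or a turn outside -1 to 1 is refused whole. A call with a gripper value outside its range is refused whole. The fingers move at their own pace and stop on an object; FORCE is the grip in N (left out, the last holds). Time passes only in rows, so rows that repeat a pose let the fingers close. It gives the time, the measured TCP pose, the force and the opening at its end, in the units of the state.
- robot.read_state(): the state, without advancing time (a new reading comes with each control period).
- robot.snapshot(name): name is "scene" or "top" or "wrist"; returns (picture, depth): 480x640x3 uint8, blue, green, red; 480x640 float32, m along the optical axis (not along the pixel's ray), 0 where there is no reading.
- robot.calibration(name): a dict with "fx", "fy", "cx", "cy" (pixels), "k1" (the pictures are not rectified: a ray, as slopes to the right and down, at radius r is drawn at 1 + k1 r^2 times it, then the intrinsics apply), "pose" (4x4, takes a point from camera to world coordinates); the wrist camera has in their place "tool_from_camera" (4x4, takes a point from camera to tool coordinates, whose origin is the TCP and whose axes are the flange's). Camera axes: x right, y down, z forward; pixel columns grow to the right and rows downward; lengths in m; the calibration is good to about 2 mm. A picture is of the moment at which its call begins: read the wrist's pose just before it. calibration takes no time and is no camera call.
- robot.finish_job(): hands the job in, once; it reports no verdict.
The state is a dict: "time_s": time; "q": joint angles; "joint_vel": joint speeds; "effort": joint torques, N m; "position": TCP position; "orientation": TCP orientation; "wrist_force": force on the tool from outside, world axes, zero at the start; "moment": the same for the moment, N m; "finger_gap": opening from 0.0 (shut) to 1.0 (fully open).
Only numpy, scipy, OpenCV 4.12 (cv2) and the standard library are available. Lean on these libraries where they do the work, as an engineer would, in place of code of your own. Each camera call takes 0.05 s, during which the arm holds its last target.

TASK

Slide the hub guard of the vegetable cutter fully open to bare the nut, then try the three sockets on the nut to find the one that fits, standing each one that does not fit upright on the counter again. Finish while still holding the fitting socket in the gripper, upright and pushed fully down over the nut. Leave the bowl, the tub and the spatula where they are.

Things in the scene. Friction and masses are not known exactly. Their poses are not given: they have to be found in the camera images.
- cutter: Vegetable cutter base: low aluminium housing 240 x 360 (x, y), fixed to the counter, its top 80 above the counter, two low guard rails along y on it. Origin under its centre on the counter. The nut lies at y = -80 from the centre.
- nut_seat (a point): Hex nut on the cutter's hub: 24 across flats, 14 high, its top 3.5 bevelled, a stud (diameter 12) standing 4 above it. The point is on its axis at its foot, on the hub face (diameter 52, about 100 above the counter) where a fully seated socket rests. z up; x at a right angle to a flat (repeats every 60 degrees). The nut is tight and does not turn; its angle differs each time.
- guard_grip (a point): Centre of the black grip fin on the hub guard, an aluminium tunnel (126 wide, 110 long along y) that covers the nut at the start. Fin: 60 along x, 16 along y, 42 tall on the guard's roof; the point is 23 above the roof, 19 below the fin's top. z up; the guard opens along this +y and stays where it is left. Roof 37, fin top 79 above the hub face.
- guard (a joint): Travel of the hub guard in m: 0 = closed over the nut, 0.15 = fully open at its stop. It starts within 0.03 of closed; sliding friction 2.5 N, light damping.
- socket_a_mid (a point): Socket a, upright on the counter: steel, diameter 40, height 34, under a dark square adapter 18 x 18 to grip by (34 to 86 above the underside). 0.2 to 0.33 kg. The point is on its axis half-way up, 43 above the underside. z up; x at a right angle to a flat of the hex opening underneath and to a side of the adapter.
- socket_b_mid (a point): Socket b, upright on the counter: steel, diameter 40, height 34, under a dark square adapter 18 x 18 to grip by (34 to 86 above the underside). 0.2 to 0.33 kg. The point is on its axis half-way up, 43 above the underside. z up; x at a right angle to a flat of the hex opening underneath and to a side of the adapter.
- socket_c_mid (a point): Socket c, upright on the counter: steel, diameter 40, height 34, under a dark square adapter 18 x 18 to grip by (34 to 86 above the underside). 0.2 to 0.33 kg. The point is on its axis half-way up, 43 above the underside. z up; x at a right angle to a flat of the hex opening underneath and to a side of the adapter.
- socket_a: Socket a again; origin at the centre of its underside, same axes. Hex opening below, 24 deep. The three sockets look alike; their openings are 17, 21 and 26.5 across flats, and only trying shows which is which: on the nut the widest goes fully down to the hub face, the others stop at the nut's top.
- socket_b: Socket b again; origin at the centre of its underside, same axes. Hex opening below, 24 deep. The three sockets look alike; their openings are 17, 21 and 26.5 across flats, and only trying shows which is which: on the nut the widest goes fully down to the hub face, the others stop at the nut's top.
- socket_c: Socket c again; origin at the centre of its underside, same axes. Hex opening below, 24 deep. The three sockets look alike; their openings are 17, 21 and 26.5 across flats, and only trying shows which is which: on the nut the widest goes fully down to the hub face, the others stop at the nut's top.
- bowl: Bystander: steel mixing bowl, diameter 120, height 50; origin under its centre.
- tub: Bystander: white food tub with grey lid, 98 x 118 x 65; origin under its centre.
- spatula: Bystander: kitchen spatula lying on the counter; origin under its middle, x along it.
Not all that is in view belongs to the job. Leave any orange or yellow look-alike of the socket_b alone.

How it is judged:
On the way:
1. the hub guard is slid fully open (within 12 mm of its stop) (value of joint guard above 0.138 m), for 0.2 s.
At the end, for the whole second after the job is handed in: Guard within 12 mm of its open stop; one socket gripped (over 2 N) and fully down on the nut (within 3.5 mm of the hub face, 5 mm of the axis, tilt under 0.08 rad); the other two released, upright on the counter (within 4 mm of its height, tilt under 0.08 rad) (value of joint guard above 0.138 m and (((z of socket_a_mid in the frame of nut_seat between 0.038 and 0.0465 m and horizontal distance between socket_a_mid and nut_seat below 0.005 m and angle between socket_a_mid's own z axis and vertical below 0.08 rad and contact force between the fingers and socket_a above 2 N) and (height (world z) of socket_b_mid between 0.039 and 0.047 m and angle between socket_b_mid's own z axis and vertical below 0.08 rad and contact force between the fingers and socket_b below 0.1 N) and (height (world z) of socket_c_mid between 0.039 and 0.047 m and angle between socket_c_mid's own z axis and vertical below 0.08 rad and contact force between the fingers and socket_c below 0.1 N)) or ((z of socket_b_mid in the frame of nut_seat between 0.038 and 0.0465 m and horizontal distance between socket_b_mid and nut_seat below 0.005 m and angle between socket_b_mid's own z axis and vertical below 0.08 rad and contact force between the fingers and socket_b above 2 N) and (height (world z) of socket_a_mid between 0.039 and 0.047 m and angle between socket_a_mid's own z axis and vertical below 0.08 rad and contact force between the fingers and socket_a below 0.1 N) and (height (world z) of socket_c_mid between 0.039 and 0.047 m and angle between socket_c_mid's own z axis and vertical below 0.08 rad and contact force between the fingers and socket_c below 0.1 N)) or ((z of socket_c_mid in the frame of nut_seat between 0.038 and 0.0465 m and horizontal distance between socket_c_mid and nut_seat below 0.005 m and angle between socket_c_mid's own z axis and vertical below 0.08 rad and contact force between the fingers and socket_c above 2 N) and (height (world z) of socket_a_mid between 0.039 and 0.047 m and angle between socket_a_mid's own z axis and vertical below 0.08 rad and contact force between the fingers and socket_a below 0.1 N) and (height (world z) of socket_b_mid between 0.039 and 0.047 m and angle between socket_b_mid's own z axis and vertical below 0.08 rad and contact force between the fingers and socket_b below 0.1 N)))); the arm keeps its last pose, push and grip.
It fails at once if the bowl is moved more than 30 mm (distance of bowl from where it was at the start of the episode above 0.03 m).
It fails at once if the tub is moved more than 30 mm (distance of tub from where it was at the start of the episode above 0.03 m).
It fails at once if the spatula is moved more than 30 mm (distance of spatula from where it was at the start of the episode above 0.03 m).
It also fails if it takes over 72 s, if anything falls off the work surface, if the arm or the gripper's body presses on something with over 40 N, if the wrist force passes 120 N, or if a joint passes its speed limit or range.

## Working session

There is one attempt and no reset: what is moved stays moved. The work goes in short steps, Python scripts to look and compute and a shell command to move; the robot and the scene stay as the last step left them, time stands still between calls to the robot, and variables do not carry over. Pictures are saved under pics/ and viewed, and the job is handed in when it is done.

```bash
ls -la; mkdir -p pics; cat > h.py <<'E'
import numpy as np, cv2
from plant import robot
from scipy.spatial.transform import Rotation as R
def snap(n,f):
    s=robot.read_state(); im,d=robot.snapshot(n); cv2.imwrite('pics/'+f+'.png',im); np.savez('pics/'+f+'.npz',im=im,d=d,p=s['position'],o=s['orientation']); return im,d,s
def tool(p,o):
    T=np.eye(4); T[:3,:3]=R.from_euler('xyz',o).as_matrix(); T[:3,3]=p; return T
def campose(n,p=None,o=None):
    c=robot.calibration(n)
    return c, (np.array(c['pose']) if 'pose' in c else tool(p,o)@np.array(c['tool_from_camera']))
def ray(n,uv,p=None,o=None):
    c,T=campose(n,p,o); uv=np.atleast_2d(np.array(uv,float))
    K=np.array([[c['fx'],0,c['cx']],[0,c['fy'],c['cy']],[0,0,1]])
    x=cv2.undistortPoints(uv[:,None],K,np.array([c['k1'],0,0,0.]))[:,0]
    return T[:3,3], np.c_[x,np.ones(len(x))]@T[:3,:3].T
def plane(n,uv,z,p=None,o=None):
    a,d=ray(n,uv,p,o); t=(z-a[2])/d[:,2]; return a+t[:,None]*d
def cloud(n,d,p=None,o=None):
    v,u=np.mgrid[0:480,0:640]; a,r=ray(n,np.c_[u.ravel(),v.ravel()],p,o)
    return (a+r*d.reshape(-1,1)).reshape(480,640,3)
def proj(n,X,p=None,o=None):
    c,T=campose(n,p,o); X=np.atleast_2d(X); Y=(X-T[:3,3])@T[:3,:3]
    x=Y[:,:2]/Y[:,2:]; r=(x**2).sum(1,keepdims=True); x=x*(1+c['k1']*r)
    return x*[c['fx'],c['fy']]+[c['cx'],c['cy']]
E
python3 - <<'E'
from h import *
for n in ['scene','top','wrist']: snap(n,n+'0')
print(robot.read_state())
for n in ['scene','top','wrist']: print(n,robot.calibration(n))
E
```

```text
total 12
drwxr-xr-x  3 agent agent 4096 Dec  7 01:27 .
drwxr-xr-x 23 root  root  4096 Dec  7 01:27 ..
drwxr-xr-x  2 agent agent 4096 Dec  7 01:27 pics
{'time_s': 0.15, 'q': array([-1.34040208e+00,  2.76995429e-01, -2.75864009e-02,  1.26801393e+00,
        2.82057618e-05,  1.46742459e+00]), 'joint_vel': array([-0.00093133, -0.00304306,  0.0028923 , -0.00113115,  0.0001908 ,
       -0.00021877]), 'effort': array([ 2.97682445e-04, -4.46057796e+01,  2.95638120e+01,  1.05407793e-02,
       -1.12327687e-04, -3.05892527e-06]), 'position': array([ 0.20460957, -0.58982758,  0.1945839 ]), 'orientation': array([-3.13980573e+00, -2.13734977e-04,  3.33765771e-01]), 'wrist_force': array([0.0206811 , 0.81288242, 0.31631395]), 'moment': array([ 0.02532198,  0.01458772, -0.00528081]), 'finger_gap': 0.9992463458840883}
scene {'fx': 610.3838787613803, 'fy': 610.3838787613803, 'cx': 324.4947648380929, 'cy': 237.6192920185135, 'k1': -0.03674643654321582, 'pose': array([[-0.34669884,  0.62385523, -0.7004317 ,  1.37641558],
       [ 0.93780266,  0.21617285, -0.27165323,  0.23630199],
       [-0.01805798, -
[... 287 characters left out ...]
9,  0.42727282],
       [-0.99980086,  0.01941197,  0.00462722, -0.10435907],
       [-0.00637933, -0.09119232, -0.99581287,  1.0969093 ],
       [ 0.        ,  0.        ,  0.        ,  1.        ]])}
wrist {'fx': 363.6198125093193, 'fy': 363.6198125093193, 'cx': 320.78073829533975, 'cy': 239.48233716496333, 'k1': -0.06926591769197106, 'tool_from_camera': array([[-1.08941037e-04, -9.48323650e-01, -3.17304654e-01,
         8.10457420e-02],
       [ 9.99999359e-01, -4.60949539e-04,  1.03430056e-03,
        -3.33659222e-04],
       [-1.12711312e-03, -3.17304338e-01,  9.48323092e-01,
        -1.78398907e-01],
       [ 0.00000000e+00,  0.00000000e+00,  0.00000000e+00,
         1.00000000e+00]])}
```

View pics/scene0.png

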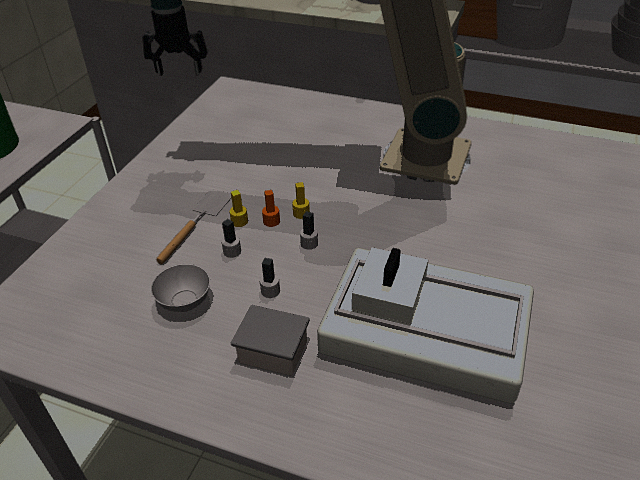

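View pics/top0.png

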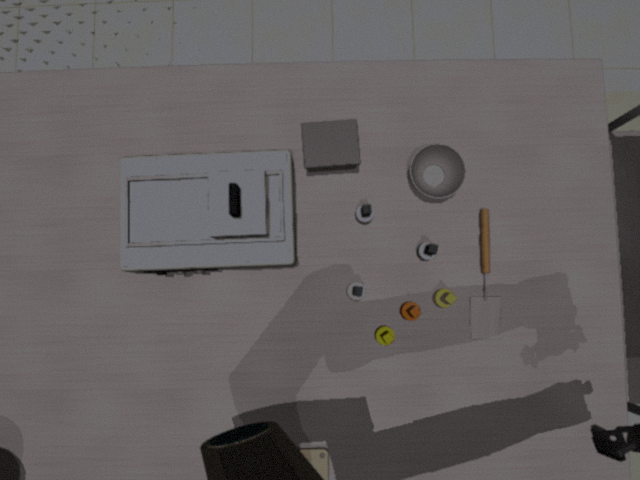

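View pics/wrist0.png

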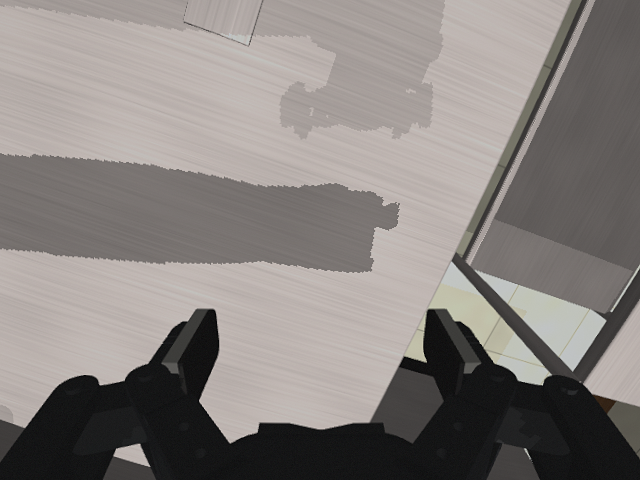

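The scene camera shows the cutter with its guard fin at (392,266) and three dark-topped sockets at (231,238), (309,230) and (269,278). In the top view they are at (428,250), (356,292) and (365,212), with yellow and orange look-alikes near (385–445, 298–335), the tub at (330,143), the bowl at (436,172) and the spatula at (486,250). Next I measure them.

```bash
python3 - <<'E'
from h import *
z=np.load('pics/top0.npz'); P=cloud('top',z['d']); im=z['im'].astype(int)
zs=np.load('pics/scene0.npz'); Ps=cloud('scene',zs['d']); ims=zs['im'].astype(int)
print('table z', np.median(P[350:400,150:220,2]), np.median(Ps[350:400,100:200,2]))
dark=lambda im: im.max(2)<50
for (u,v) in [(365,212),(428,250),(356,292)]:
    w=P[v-15:v+15,u-15:u+15]; m=(w[...,2]>0.07)&(w[...,2]<0.11); a=w[m]; print('top',m.sum(),a.mean(0) if len(a) else 0, cv2.minAreaRect(a[:,:2].astype(np.float32)*1000))
    m=(w[...,2]>0.02)&(w[...,2]<0.05); a=w[m]; print(' body',len(a),a.mean(0), cv2.minAreaRect(a[:,:2].astype(np.float32)*1000))
for (u,v) in [(269,278),(231,238),(309,230)]:
    w=Ps[v-30:v+25,u-16:u+16]; m=(w[...,2]>0.08)&(w[...,2]<0.1); a=w[m]; print('scene',len(a),a.mean(0),a.min(0),a.max(0))
    m=(w[...,2]>0.03)&(w[...,2]<0.04); a=w[m]; print(' body',len(a),a.mean(0),a.min(0),a.max(0))
# decoys
for (u,v) in [(385,335),(410,310),(445,298)]:
    w=P[v-15:v+15,u-15:u+15]; m=w[...,2]>0.025; print('decoy',w[m].mean(0))
# cutter
for n,Q,c in [('top',P,(slice(140,280),slice(110,305))),('scene',Ps,(slice(230,410),slice(310,540)))]:
    w=Q[c].reshape(-1,3)
    h=np.histogram(w[:,2],bins=np.arange(-.01,.21,.005)); print(n,list(zip(h[1].round(3),h[0])))
    for lo,hi,t in [(.165,.2,'fin'),(.13,.145,'roof'),(.07,.12,'cut')]:
        a=w[(w[:,2]>lo)&(w[:,2]<hi)]
        if len(a): print(t,len(a),np.median(a[:,2]),a.mean(0),cv2.minAreaRect(a[:,:2].astype(np.float32)*1000))
for (u,v) in [(486,240),(486,315),(436,172),(330,143)]:
    print('other',P[v,u])
E
```

```text
table z 0.0007724434620623999 -0.00014061828860123526
top 92 [ 0.59550286 -0.18816794  0.08476709] ((596.5306396484375, -188.62570190429688), (18.450969696044922, 18.556560516357422), 5.608858585357666)
 body 174 [ 0.59155913 -0.18600621  0.0346647 ] ((595.6707153320312, -188.34225463867188), (38.00749588012695, 37.196205139160156), 62.829872131347656)
top 98 [ 0.51299561 -0.31836064  0.08474459] ((513.351318359375, -319.364990234375), (18.307174682617188, 18.176095962524414), 70.66236877441406)
 body 179 [ 0.51153387 -0.31318487  0.03425655] ((513.0742797851562, -317.1170959472656), (39.41941452026367, 35.3852653503418), 15.806905746459961)
top 84 [ 0.43228867 -0.16596604  0.08617502] ((432.2791748046875, -166.15093994140625), (17.827383041381836, 17.653156280517578), 80.68710327148438)
 body 194 [ 0.43208384 -0.16526413  0.03449334] ((432.8197937011719, -166.96005249023438), (37.88997268676758, 37.6120719909668), 89.31571960449219)
scene 74 [ 0.59869046 -0.1889058   0.08522048] [ 0.58712779 -0.19836052  0.08071527] [ 0.60861251 -0.18034151  0.08933446]
 body 144 [ 0.60290765 -0.186
[... 4207 characters left out ...]
loat64(0.2), np.int64(0))]
fin 276 0.17789564530351715 [0.61131603 0.0651163  0.17678923] ((607.01806640625, 64.27684020996094), (61.90263366699219, 16.751903533935547), 1.8901041746139526)
roof 2803 0.13677177009757346 [0.6143487  0.06583664 0.136688  ] ((605.1416625976562, 63.648494720458984), (132.9530792236328, 110.84866333007812), 1.3770198822021484)
cut 16079 0.07983888475631651 [0.63169302 0.16639751 0.08137242] ((605.4161376953125, 139.70037841796875), (243.3705596923828, 359.5032958984375), 0.9485651254653931)
other [ 0.53393992 -0.44948789  0.01850078]
other [ 0.37351559 -0.44760431  0.00087724]
other [ 0.68737275 -0.35083724  0.00533559]
other [ 0.73907998 -0.11863279  0.06474444]
```

```bash
cat >> h.py <<'E'
def tgt(p,yaw,s=None,T=None):
    s=s or robot.read_state(); T=tool(s['position'],s['orientation'])
    G=tool(p,[np.pi,0,yaw]); D=np.linalg.inv(T)@G
    r=R.from_matrix(D[:3,:3]).as_rotvec()/np.pi
    print('t',round(s['time_s'],2),'pos',s['position'].round(4),'ori',s['orientation'].round(3),'F',s['wrist_force'].round(1),'gap',round(s['finger_gap'],3))
    print('shares',(D[:3,3]/.2).round(3),'rot',r.round(4),'rows',int(np.ceil(max(np.linalg.norm(D[:3,3])/.05,np.linalg.norm(r)*180/8.59))))
E
python3 -c "
from h import *
tgt([.606,.03,.25],1.5868)"
```

```text
t 0.15 pos [ 0.2046 -0.5898  0.1946] ori [-3.14  -0.     0.334] F [0.  0.8 0.3] gap 0.999
shares [ 2.912 -2.271 -0.272] rot [-0.0004 -0.0004 -0.3989] rows 15
```

```bash
python3 -m inch '[0.97,-0.757,-0.27,0,0,-0.4,0, 0.97,-0.757,-0.27,0,0,-0.4,0, 0.97,-0.757,-0.27,0,0,-0.4,0, 0.97,-0.757,-0.27,0,0,-0.4,0, 0.97,-0.757,-0.27,0,0,-0.4,0, 0.97,-0.757,-0.27,0,0,-0.4,0, 0.97,-0.757,-0.27,0,0,-0.4,0, 0.97,-0.757,-0.27,0,0,-0.4,0, 0.97,-0.757,-0.27,0,0,-0.4,0]'; python3 -c "
from h import *
tgt([.606,.03,.25],1.5868)"
```

```text
time_s: 1.05
position: [0.3385, -0.3833, 0.2493]
orientation: [-3.141, -0.0, 1.595]
wrist_force: [0.2, -0.5, -0.5]
finger_gap: 0.003
t 1.05 pos [ 0.3385 -0.3833  0.2493] ori [-3.141 -0.     1.595] F [ 0.2 -0.5 -0.5] gap 0.003
shares [ 2.034  1.387 -0.003] rot [-0.0001 -0.0001  0.0026] rows 10
```

```bash
python3 -m inch '[1,0.69,0,0,0,0,0, 1,0.69,0,0,0,0,0, 1,0.69,0,0,0,0,0, 1,0.69,0,0,0,0,0, 1,0.69,0,0,0,0,0, 1,0.69,0,0,0,0,0]' && python3 -m inch '[1,0.69,0,0,0,0,0, 1,0.69,0,0,0,0,0, 1,0.69,0,0,0,0,0, 1,0.69,0,0,0,0,0, 1,0.69,0,0,0,0,0, 1,0.69,0,0,0,0,0]';  python3 -c "
from h import *
snap('wrist','w1')
tgt([.6055,.025,.152],1.5868)"
```

```text
time_s: 1.65
position: [0.4743, -0.1771, 0.2492]
orientation: [3.141, -0.002, 1.597]
wrist_force: [-0.1, -0.6, 0.3]
finger_gap: 0.004
time_s: 2.25
position: [0.6085, 0.0247, 0.2486]
orientation: [3.141, -0.001, 1.595]
wrist_force: [-0.6, -0.7, 0.7]
finger_gap: -0.0
t 2.3 pos [0.6071 0.0228 0.2486] ori [-3.14   0.     1.594] F [-0.2  0.3 -0.3] gap -0.001
shares [ 0.011 -0.007  0.483] rot [-0.0004  0.0001  0.0021] rows 2
```

View pics/w1.png

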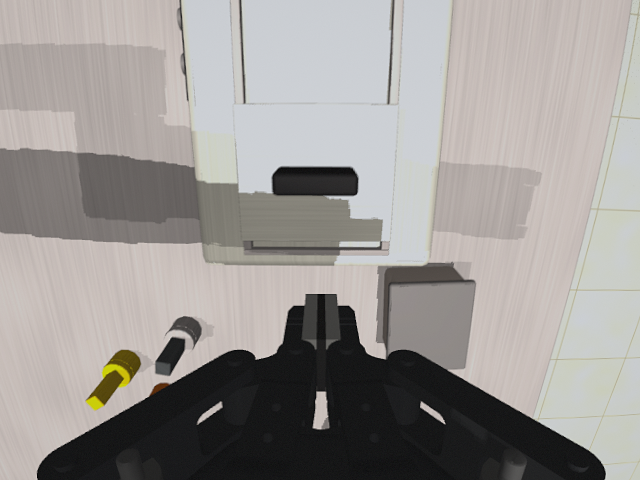

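The wrist view shows the fin at (315,181), directly ahead of the shut fingers at (320,300). I go down and push +y.

```bash
python3 -m inch '[0,0,0.48,0,0,0,0, 0,0,0.48,0,0,0,0, 0,0,0.48,0,0,0,0,0.3,0,0.48,0,0,0,0]' && python3 -m inch '[0.1,0,0,0,0,0,0, 0.2,0,0,0,0,0,0, 0.3,0,0,0,0,0,0, 0.4,0,0,0,0,0,0,0.45,0,0,0,0,0,0]';  python3 -c "
from h import *
tgt([.6055,.025,.152],1.5868)"
```

```text
time_s: 2.7
position: [0.6047, 0.066, 0.1528]
orientation: [-3.139, 0.003, 1.581]
wrist_force: [1.6, 0.6, 1.3]
finger_gap: -0.003
time_s: 3.2
position: [0.6051, 0.1617, 0.1564]
orientation: [3.138, -0.0, 1.59]
wrist_force: [-0.6, 0.1, 0.8]
finger_gap: 0.001
t 3.2 pos [0.6051 0.1617 0.1564] ori [ 3.138 -0.     1.59 ] F [-0.6  0.1  0.8] gap 0.001
shares [-0.684 -0.011  0.022] rot [ 0.001  -0.0001  0.0011] rows 3
```

```bash
python3 -m inch '[0.04,0,0,0,0,0,0, 0.08,0,0,0,0,0,0,0.08,0,0,0,0,0,0]';  python3 -c "
from h import *
snap('wrist','w2');snap('top','t2')
tgt([.6055,.025,.152],1.5868)"
```

```text
time_s: 3.5
position: [0.6037, 0.1776, 0.154]
orientation: [3.141, -0.0, 1.591]
wrist_force: [-0.0, 0.2, 0.8]
finger_gap: -0.001
t 3.6 pos [0.6035 0.1769 0.1536] ori [-3.141  0.     1.59 ] F [-0.8  0.5 -1. ] gap -0.001
shares [-0.76  -0.005  0.008] rot [-0.      0.0001  0.0011] rows 4
```

View pics/w2.png

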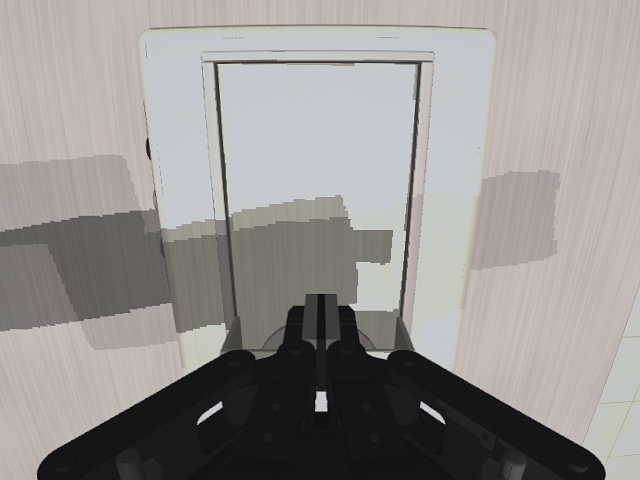

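View pics/t2.png

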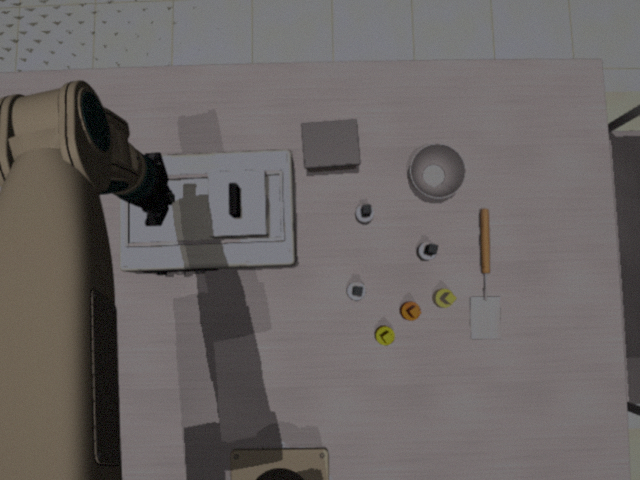

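The guard did not move: in the top view the fin is still at (235,200) and the hand is beyond it at (155,190). I check the heights before I try again.

```bash
python3 - <<'E'
from h import *
z=np.load('pics/t2.npz'); P=cloud('top',z['d'])
w=P[150:250,200:275].reshape(-1,3); a=w[(w[:,2]>.165)&(w[:,2]<.2)]
print('fin t2',len(a),a.mean(0),cv2.minAreaRect(a[:,:2].astype(np.float32)*1000))
z1=np.load('pics/w1.npz'); W=cloud('wrist',z1['d'],z1['p'],z1['o'])
for v in range(150,215,8): print(v,W[v,315].round(4), z1['im'][v,315])
z2=np.load('pics/w2.npz'); W=cloud('wrist',z2['d'],z2['p'],z2['o'])
for v in range(290,400,12): print(v,W[v,320].round(4))
E
```

```text
fin t2 299 [0.60436677 0.06314069 0.17826907] ((605.0359497070312, 63.50156021118164), (16.151174545288086, 60.991363525390625), 89.93899536132812)
150 [0.6021 0.0828 0.1375] [214 208 205]
158 [0.6022 0.0765 0.1363] [213 209 206]
166 [0.6025 0.0714 0.146 ] [151 148 145]
174 [0.603  0.07   0.1782] [27 28 28]
182 [0.6031 0.0649 0.1802] [44 44 44]
190 [0.6032 0.0591 0.1788] [41 42 42]
198 [0.6029 0.0444 0.1362] [124 133 136]
206 [0.603  0.0382 0.1381] [120 129 131]
214 [0.6031 0.0311 0.1365] [122 132 134]
290 [0.6035 0.1337 0.0801]
302 [0.6025 0.1881 0.2002]
314 [0.6025 0.1887 0.2109]
326 [0.6026 0.1883 0.2186]
338 [0.6025 0.1887 0.2268]
350 [0.6026 0.1836 0.2265]
362 [0.6027 0.1789 0.2269]
374 [0.6028 0.1748 0.2282]
386 [0.6029 0.1686 0.227 ]
398 [0.6045 0.0803 0.1363]
```

```bash
python3 - <<'E'
from h import *
z2=np.load('pics/w2.npz'); p,o=z2['p'],z2['o']
T=tool(p,o)
for X in [(0,0,0),(.011,0,0),(.011,0,-.019),(.011,0,-.04)]:
    print(X,proj('wrist',(T@np.r_[X,1])[:3],p,o))
W=cloud('wrist',z2['d'],p,o)
Ti=np.linalg.inv(T)
for v in range(290,304): print(v,z2['d'][v,312].round(4),(Ti@np.r_[W[v,312],1])[:3].round(4), z2['im'][v,312])
s=robot.read_state(); print(s['q'])
E
python3 - <<'E'
import cv2
im=cv2.imread('pics/w2.png'); cv2.imwrite('pics/w2c.png',cv2.resize(im[270:400,220:420],None,fx=4,fy=4))
E
```

```text
(0, 0, 0) [[321.91324711 278.0603712 ]]
(0.011, 0, 0) [[321.93233392 259.00978347]]
(0.011, 0, -0.019) [[322.07531539 273.69012472]]
(0.011, 0, -0.04) [[322.27157397 293.87728997]]
290 0.2797 [-0.0442 -0.0073  0.0743] [114 123 126]
291 0.2788 [-0.0445 -0.0073  0.0733] [115 124 127]
292 0.2796 [-0.0456 -0.0073  0.0737] [115 123 126]
293 0.2811 [-0.047  -0.0074  0.0749] [115 123 126]
294 0.1545 [ 0.0106 -0.0044 -0.0393] [48 49 48]
295 0.0 [ 0.0818 -0.0007 -0.1784] [60 62 62]
296 0.1516 [ 0.0112 -0.0043 -0.0422] [60 62 61]
297 0.1514 [ 0.0108 -0.0043 -0.0425] [61 62 62]
298 0.1505 [ 0.0109 -0.0043 -0.0435] [61 63 62]
299 0.1494 [ 0.011  -0.0042 -0.0446] [60 62 62]
300 0.1486 [ 0.011  -0.0042 -0.0454] [60 61 61]
301 0.148 [ 0.0109 -0.0042 -0.0461] [61 63 63]
302 0.1465 [ 0.0112 -0.0042 -0.0476] [60 62 62]
303 0.1453 [ 0.0114 -0.0042 -0.0488] [60 62 63]
[ 1.82651104e-01  3.06895357e-01 -7.54827337e-02  1.18859338e+00
 -3.81067802e-04  1.73412898e+00]
```

View pics/w2c.png

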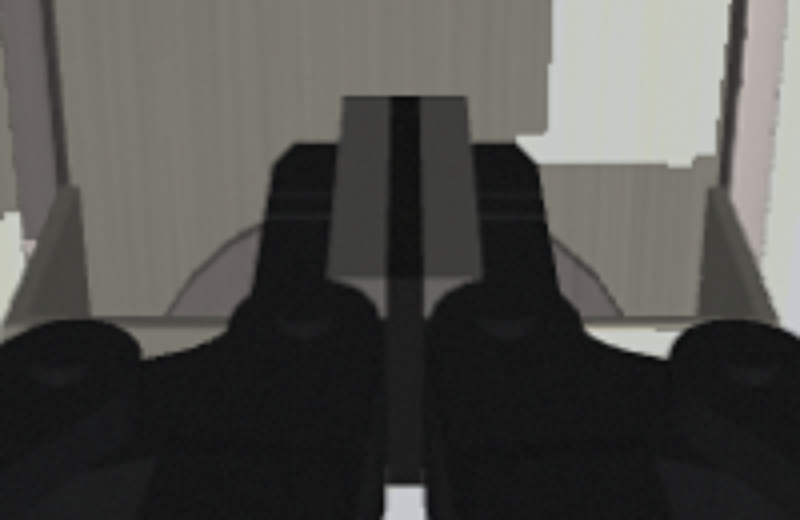

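```bash
python3 - <<'E'
from h import *
print(robot.tcp_to_grasp, [a for a in dir(robot) if not a.startswith('_')])
z=np.load('pics/wrist0.npz'); p,o=z['p'],z['o']; W=cloud('wrist',z['d'],p,o); Ti=np.linalg.inv(tool(p,o))
for v,u in [(312,208),(318,205),(312,433),(330,200),(350,190)]: print(v,u,(Ti@np.r_[W[v,u],1])[:3].round(4))
# top view: depth of gripper at t2
t=np.load('pics/t2.npz'); P=cloud('top',t['d'])
w=P[130:240,110:200].reshape(-1,3); a=w[(w[:,2]>.14)&(w[:,2]<.26)]
print(len(a), a[a[:,2].argsort()[:10]].round(3))
E
```

```text
0.0187 ['Unreachable', 'calibration', 'finish_job', 'read_state', 'snapshot', 'tcp_to_grasp']
312 208 [ 0.0109 -0.0443 -0.0553]
318 205 [ 0.0113 -0.0439 -0.0604]
312 433 [ 0.011   0.0427 -0.0556]
330 200 [ 0.0114 -0.0431 -0.0688]
350 190 [ 0.01   -0.0436 -0.0785]
238 [[0.597 0.172 0.193]
 [0.602 0.168 0.194]
 [0.604 0.168 0.195]
 [0.597 0.168 0.195]
 [0.608 0.168 0.195]
 [0.6   0.168 0.196]
 [0.597 0.17  0.196]
 [0.606 0.168 0.196]
 [0.609 0.168 0.196]
 [0.598 0.167 0.198]]
```

Both cameras put the real fingertips about 39 mm above the reported TCP. The wrist depth gives tool z = −0.039 and the top camera gives tip z ≈ 0.193 for a reported 0.154, so the fingers passed over the fin. I will treat the true tip as 39 mm behind the reported TCP. Now I go back and push lower.

```bash
python3 -m inch '[0,0,-0.05,0,0,0,0, -0.25,0,-0.05,0,0,0,0, -0.5,0,-0.05,0,0,0,0, -0.76,0,-0.05,0,0,0,0, -0.76,0,-0.05,0,0,0,0, -0.76,0,0.1,0,0,0,0, -0.76,0,0.2,0,0,0,0, -0.76,0,0.2,0,0,0,0]' && python3 -m inch '[0.1,0,0,0,0,0,0, 0.15,0,0,0,0,0,0, 0.2,0,0,0,0,0,0, 0.25,0,0,0,0,0,0, 0.25,0,0,0,0,0,0]';  python3 -c "
from h import *
snap('top','t3')
tgt([.6055,.025,.152],1.5868)"
```

```text
time_s: 4.4
position: [0.6036, 0.0256, 0.1108]
orientation: [-3.135, -0.001, 1.59]
wrist_force: [0.2, -0.1, 0.5]
finger_gap: 0.0
time_s: 4.9
position: [0.6059, 0.0772, 0.1143]
orientation: [3.14, -0.002, 1.592]
wrist_force: [0.1, -0.3, 0.1]
finger_gap: 0.003
t 4.95 pos [0.606  0.0768 0.1142] ori [ 3.140e+00 -2.000e-03  1.592e+00] F [ 0.8 -0.4 -0.1] gap 0.001
shares [-0.259 -0.008 -0.189] rot [ 0.0005 -0.0005  0.0016] rows 2
```

View pics/t3.png

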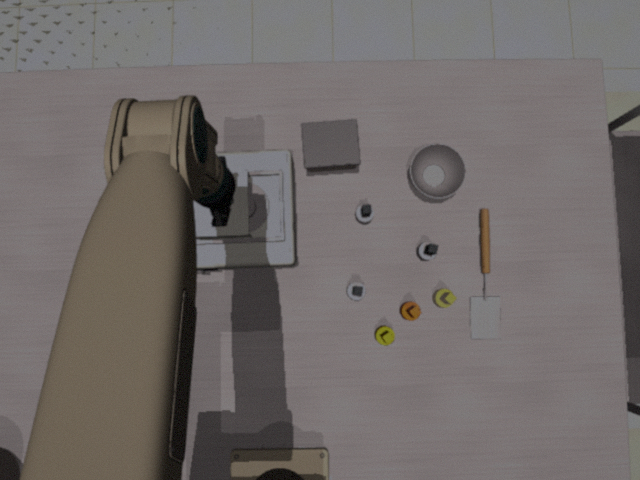

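The guard is moving now: its trailing edge is at column 250 and the hub is appearing at (258,207). I keep pushing towards the stop.

```bash
python3 -m inch '[0.1,0,0,0,0,0,0, 0.2,0,0,0,0,0,0, 0.3,0,0,0,0,0,0, 0.4,0,0,0,0,0,0, 0.46,0,0,0,0,0,0, 0.5,0,0,0,0,0,0, 0.5,0,0,0,0,0,0]' && python3 -m inch '[0.02,0,0,0,0,0,0, 0.04,0,0,0,0,0,0, 0.04,0,0,0,0,0,0]'
```

```text
time_s: 5.65
position: [0.6038, 0.1766, 0.1138]
orientation: [3.141, -0.002, 1.592]
wrist_force: [0.0, -0.1, -0.3]
finger_gap: 0.003
time_s: 5.95
position: [0.6034, 0.1835, 0.1135]
orientation: [-3.142, -0.0, 1.59]
wrist_force: [0.3, -1.6, 0.7]
finger_gap: -0.003
```

```bash
python3 -m inch '[0.02,0,0,0,0,0,0, 0.04,0,0,0,0,0,0, 0.04,0,0,0,0,0,0]'; python3 -m inch '[0.02,0,0,0,0,0,0, 0.03,0,0,0,0,0,0,0.03,0,0,0,0,0,0]'
```

```text
time_s: 6.25
position: [0.6032, 0.1897, 0.1136]
orientation: [3.142, 0.004, 1.59]
wrist_force: [0.8, -6.5, 2.2]
finger_gap: -0.002
time_s: 6.55
position: [0.6032, 0.1892, 0.1137]
orientation: [-3.141, 0.017, 1.586]
wrist_force: [0.0, -22.0, 5.1]
finger_gap: -0.0
```

```bash
python3 -m inch '[-0.08,0,0,0,0,0,0, -0.1,0,-0.2,0,0,0,0, -0.3,0,-0.45,0,0,0,0, -0.5,0,-0.45,0,0,0,0, -0.75,0,-0.45,0,0,0,0, -0.9,0,-0.45,0,0,0,0, -0.95,0,-0.45,0,0,0,0, -0.95,0,-0.45,0,0,0,0, -0.95,0,-0.45,0,0,0,0]'; python3 - <<'E'
from h import *
im,d,s=snap('wrist','w4'); tgt([.606,.01,.2],1.5868,s)
cv2.imwrite('pics/w4c.png',cv2.resize(im[60:310,200:440],None,fx=2.4,fy=2.4,interpolation=cv2.INTER_CUBIC))
snap('top','t4')
E
```

```text
time_s: 7.45
position: [0.6067, 0.0087, 0.2032]
orientation: [-3.141, -0.002, 1.591]
wrist_force: [-0.6, -1.0, -0.5]
finger_gap: -0.004
t 7.45 pos [0.6067 0.0087 0.2032] ori [-3.141e+00 -2.000e-03  1.591e+00] F [-0.6 -1.  -0.5] gap -0.004
shares [ 0.006 -0.003  0.016] rot [-0.0001 -0.0005  0.0014] rows 1
```

View pics/w4.png

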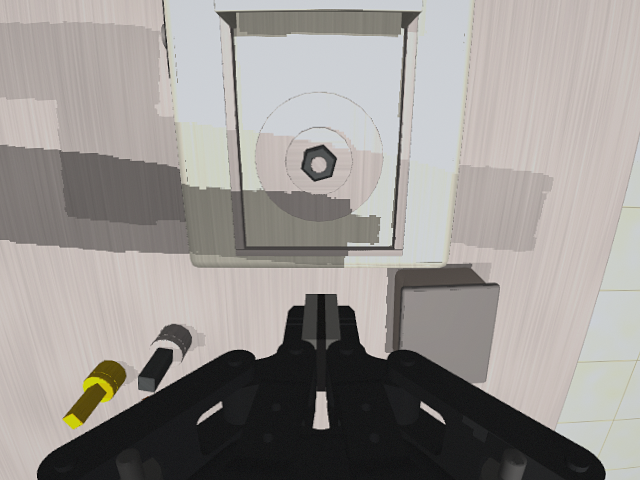

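View pics/w4c.png

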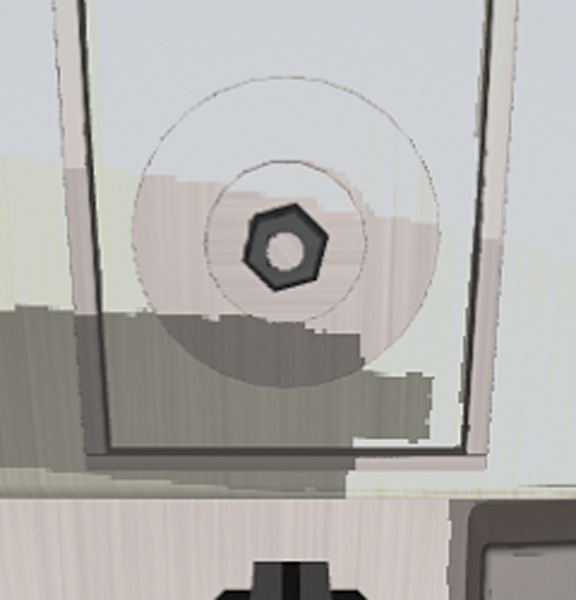

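View pics/t4.png

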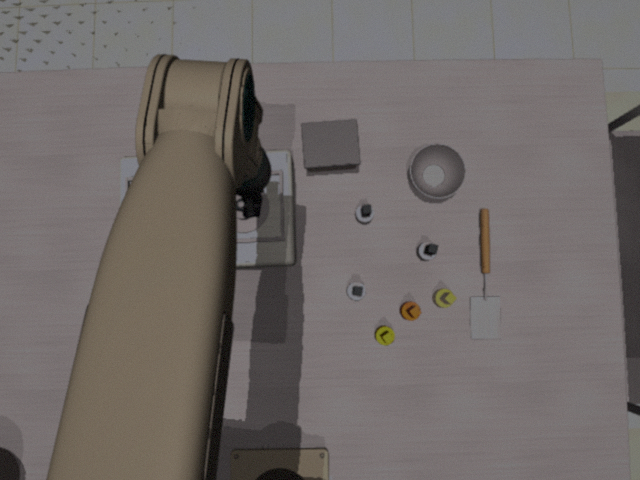

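```bash
cat >> h.py <<'E'
def nut(f):
    z=np.load('pics/'+f+'.npz'); p,o=z['p'],z['o']; g=cv2.cvtColor(z['im'],cv2.COLOR_BGR2GRAY)
    c0=proj('wrist',[.606,.060,.107],p,o)[0]; print('pred px',c0.round(1))
    u,v=c0.astype(int); w=30; sub=cv2.resize(g[v-w:v+w,u-w:u+w],None,fx=4,fy=4,interpolation=cv2.INTER_CUBIC)
    m=(sub<105).astype(np.uint8); cs,_=cv2.findContours(m,cv2.RETR_EXTERNAL,cv2.CHAIN_APPROX_NONE)
    c=max(cs,key=cv2.contourArea)[:,0].astype(float); px=(c+.5)/4-.5+[u-w,v-w]
    for zz in (.100,.1105):
        X=plane('wrist',px,zz,p,o)[:,:2]; M=cv2.moments((X*1e5).astype(np.float32).reshape(-1,1,2)); ce=np.array([M['m10'],M['m01']])/M['m00']/1e5
        A=abs(M['m00'])/1e10; d=X-ce; th=np.arctan2(d[:,1],d[:,0]); r=np.hypot(*d.T)
        # resample by angle, corners where 6th harmonic max
        o_=np.argsort(th); tt=np.linspace(-np.pi,np.pi,720,endpoint=False); rr=np.interp(tt,th[o_],r[o_],period=2*np.pi)
        ph=np.angle((rr*np.exp(-6j*tt)).sum()); corner=-ph/6
        print('z',zz,'centre',ce.round(4),'AF mm',round(1000*np.sqrt(A/.8660),2),'flat normal deg',round(np.degrees(corner+np.pi/6)%60,1))
    pl=cv2.approxPolyDP(max(cs,key=cv2.contourArea),8,True)[:,0]; print('poly',len(pl))
    W=cloud('wrist',z['d'],p,o); print('depth z at nut', np.median(W[v-5:v+6,u-5:u+6,2]), 'hub', np.median(W[v-2:v+3,u+22:u+28,2]))
E
python3 -c "
from h import *
nut('w4')
t=np.load('pics/t4.npz')
z=np.load('pics/w4.npz'); W=cloud('wrist',z['d'],z['p'],z['o'])
r=W[0:80,200:440].reshape(-1,3); a=r[(r[:,2]>.12)&(r[:,2]<.15)]; print('roof pts',len(a), a.min(0) if len(a) else '')
import numpy as np
for v in (4,8,12,16,20,26): print(v,W[v,320].round(4))
"
```

```text
pred px [322.1 161.1]
z 0.1 centre [0.6032 0.0579] AF mm 24.89 flat normal deg 46.8
z 0.1105 centre [0.6033 0.0591] AF mm 23.96 flat normal deg 46.8
poly 7
depth z at nut 0.11762105692443481 hub 0.10003359461297492
roof pts 2630 [0.5381519  0.1520256  0.12014769]
4 [0.6026 0.1571 0.1367]
8 [0.6026 0.1548 0.137 ]
12 [0.6023 0.1672 0.0795]
16 [0.6023 0.1646 0.0791]
20 [0.6024 0.1616 0.0802]
26 [0.6025 0.1575 0.0802]
```

The guard's trailing edge is at y = 0.1545, up from about 0.009, so it is at its stop. The nut is at (0.6033, 0.059) with AF 24.0 and a flat normal at 46.8° (mod 60), and the hub height of 0.100 agrees. Now I look at socket A.

```bash
python3 -c "
from h import *
tgt([.601,-.233,.175],np.radians(95.6))"
```

```text
t 7.55 pos [0.6067 0.0091 0.2032] ori [-3.141e+00 -1.000e-03  1.592e+00] F [-0.1 -1.  -0.2] gap -0.006
shares [-1.21  -0.054  0.14 ] rot [-0.0001 -0.0003 -0.0243] rows 5
```

```bash
python3 -m inch '[-1,-0.05,0,0,0,-0.024,0.6, -1,-0.05,0.14,0,0,-0.024,0.6, -1,-0.05,0.14,0,0,-0.024,0.6, -1,-0.05,0.14,0,0,-0.024,0.6, -1,-0.05,0.14,0,0,-0.024,0.6]' >/dev/null; python3 -m inch '[-0.21,0,0,0,0,0,0.6, -0.21,0,0,0,0,0,0.6, -0.21,0,0,0,0,0,0.6, -0.21,0,0,0,0,0,0.6]' ; python3 - <<'E'
from h import *
im,d,s=snap('wrist','wA'); tgt([.601,-.233,.175],np.radians(95.6),s)
E
```

```text
time_s: 8.45
position: [0.605, -0.2326, 0.1755]
orientation: [-3.141, -0.001, 1.668]
wrist_force: [1.0, 0.1, 0.5]
finger_gap: 0.602
t 8.45 pos [ 0.605  -0.2326  0.1755] ori [-3.141e+00 -1.000e-03  1.668e+00] F [1.  0.1 0.5] gap 0.602
shares [-0.    -0.02   0.003] rot [-0.     -0.0003 -0.0003] rows 1
```

View pics/wA.png

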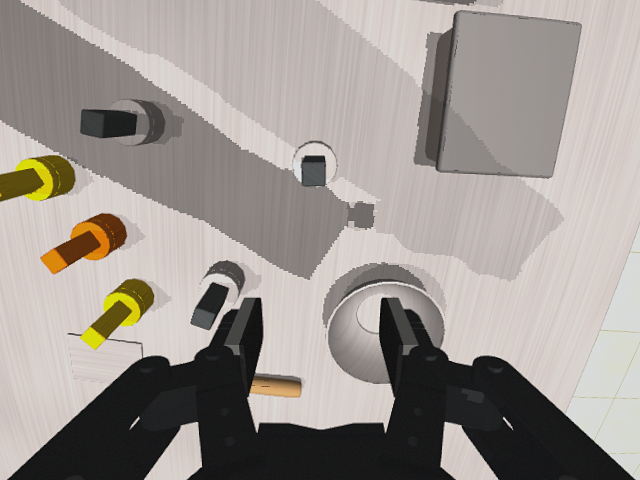

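Socket A's adapter top is at (314,174), with the steel ring around (315,160) and the square nearly aligned with the picture.

```bash
cat >> h.py <<'E'
def sock(f,near,ztop=.086):
    z=np.load('pics/'+f+'.npz'); p,o=z['p'],z['o']; W=cloud('wrist',z['d'],p,o)
    m=(np.hypot(W[...,0]-near[0],W[...,1]-near[1])<.03)&(W[...,2]>ztop-.007)&(W[...,2]<ztop+.02)
    g=cv2.cvtColor(z['im'],cv2.COLOR_BGR2GRAY); m&=g<150
    m=m.astype(np.uint8); n,l,st,ce=cv2.connectedComponentsWithStats(m); k=1+st[1:,4].argmax(); m=(l==k).astype(np.uint8)
    cs,_=cv2.findContours(cv2.resize(m*255,None,fx=4,fy=4,interpolation=cv2.INTER_LINEAR)//128,cv2.RETR_EXTERNAL,cv2.CHAIN_APPROX_NONE)
    c=max(cs,key=cv2.contourArea)[:,0].astype(float); px=(c+.5)/4-.5
    X=plane('wrist',px,ztop,p,o)[:,:2]
    r=cv2.minAreaRect((X*1000).astype(np.float32)); ce=np.array(r[0])/1000
    Ti=np.linalg.inv(tool(p,o)); print('px',px.mean(0).round(1),'n',m.sum(),'rect',ce.round(4),np.round(r[1],1),round(r[2],1),'zmed',np.median(W[m>0][:,2]).round(4),'in tool',(Ti@np.r_[ce,ztop,1])[:3].round(4))
    return ce,r[2]
E
python3 -c "
from h import *
sock('wA',(.596,-.188))
c=cv2
im=cv2.imread('pics/wA.png'); cv2.imwrite('pics/wAc.png',cv2.resize(im[130:210,270:360],None,fx=6,fy=6,interpolation=cv2.INTER_CUBIC))
"
```

```text
px [313. 173.] n 605 rect [ 0.5945 -0.1901] [18.3 18.1] 5.5 zmed 0.086 in tool [ 0.0432 -0.0063  0.0896]
```

View pics/wAc.png

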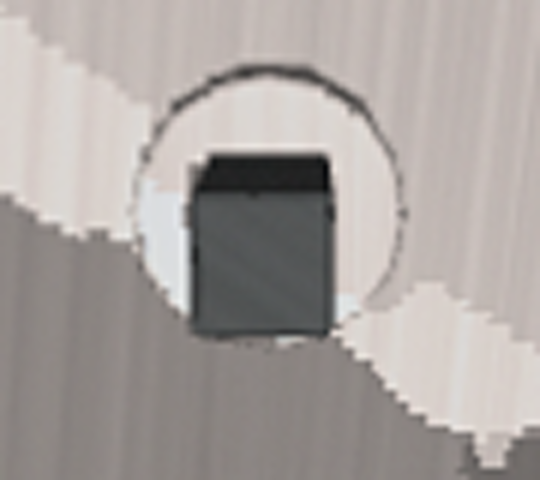

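```bash
python3 -m inch '[0.216,-0.031,0,0,0,0,0.6, 0.216,-0.031,0.2,0,0,0,0.6, 0.216,-0.031,0.45,0,0,0,0.6, 0.216,-0.031,0.65,0,0,0,0.6, 0.216,-0.031,0.75,0,0,0,0.6,0.216,-0.031,0.75,0,0,0,0.6]'; python3 -c "
from h import *
tgt([.5945,-.1901,.007],np.radians(95.5))"
```

```text
time_s: 9.1
position: [0.5908, -0.1889, 0.0216]
orientation: [-3.134, -0.004, 1.668]
wrist_force: [-0.3, 0.8, -0.0]
finger_gap: 0.6
t 9.1 pos [ 0.5908 -0.1889  0.0216] ori [-3.134 -0.004  1.668] F [-0.3  0.8 -0. ] gap 0.6
shares [-0.008  0.019  0.073] rot [-0.0023 -0.0014  0.0003] rows 1
```

```bash
python3 -m inch '[0,0,0.05,0,0,0,0.6,0,0,0.05,0,0,0,0.6]'; python3 -c "
from h import *
tgt([.5945,-.1901,.007],np.radians(95.5))"
```

```text
time_s: 9.3
position: [0.5952, -0.1918, 0.0161]
orientation: [3.141, 0.001, 1.667]
wrist_force: [-0.5, 0.4, 0.7]
finger_gap: 0.599
t 9.3 pos [ 0.5952 -0.1918  0.0161] ori [3.141e+00 1.000e-03 1.667e+00] F [-0.5  0.4  0.7] gap 0.599
shares [ 0.009 -0.003  0.046] rot [ 0.0003  0.0002 -0.0001] rows 1
```

```bash
python3 -m inch '[0.005,0,0.045,0,0,0,0.6,0.005,0,0.045,0,0,0,0.6,0.005,0,0.045,0,0,0,0.6,0.005,0,0.045,0,0,0,0.6]'; python3 -c "
from h import *
snap('wrist','wA2')
tgt([.5945,-.1901,.007],np.radians(95.5))"
```

```text
time_s: 9.7
position: [0.5947, -0.1913, 0.007]
orientation: [3.141, 0.0, 1.666]
wrist_force: [-0.2, -0.2, 0.4]
finger_gap: 0.601
t 9.75 pos [ 0.5947 -0.1913  0.007 ] ori [3.141 0.    1.666] F [ 0.  -0.8 -0.1] gap 0.601
shares [ 0.006 -0.001 -0.   ] rot [ 0.0002  0.0001 -0.0003] rows 1
```

View pics/wA2.png

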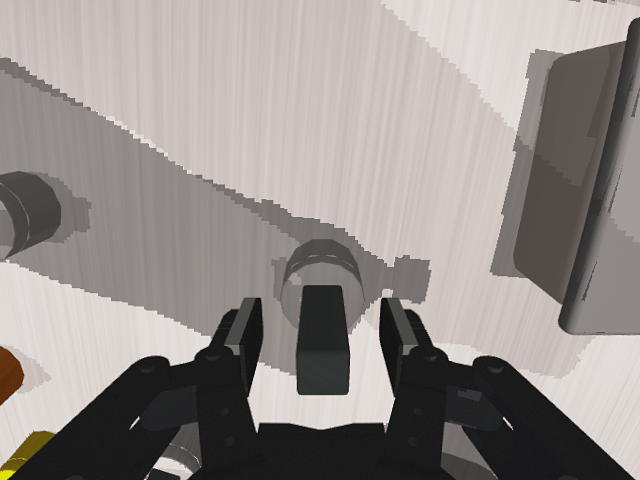

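The adapter at (323,340) is centred between the pads, which span (262–380, 300–390). I grip and lift.

```bash
python3 -m inch '[0.004,0,0,0,0,0,0,0.004,0,0,0,0,0,0,0.004,0,0,0,0,0,0,0.004,0,0,0,0,0,0]' 60; python3 -m inch '[0,0,-0.2,0,0,0,0,0,0,-0.4,0,0,0,0,0,0,-0.6,0,0,0,0,0,0,-0.8,0,0,0,0,0,0,-0.8,0,0,0,0,0,0,-0.8,0,0,0,0]';python3 -c "
from h import *
snap('wrist','wA3')
tgt([.6033,.0591,.165],np.radians(106.8))"
```

```text
time_s: 10.15
position: [0.5944, -0.1904, 0.0067]
orientation: [3.141, 0.0, 1.666]
wrist_force: [0.8, 0.1, 1.0]
finger_gap: 0.199
time_s: 10.75
position: [0.5946, -0.1905, 0.1669]
orientation: [3.14, 0.001, 1.666]
wrist_force: [-0.3, 0.1, -4.2]
finger_gap: 0.203
t 10.8 pos [ 0.5932 -0.1899  0.1651] ori [-3.139e+00 -1.000e-03  1.666e+00] F [-0.3  0.  -4. ] gap 0.201
shares [1.234e+00 1.680e-01 1.000e-03] rot [-0.0006 -0.0004 -0.0631] rows 5
```

View pics/wA3.png

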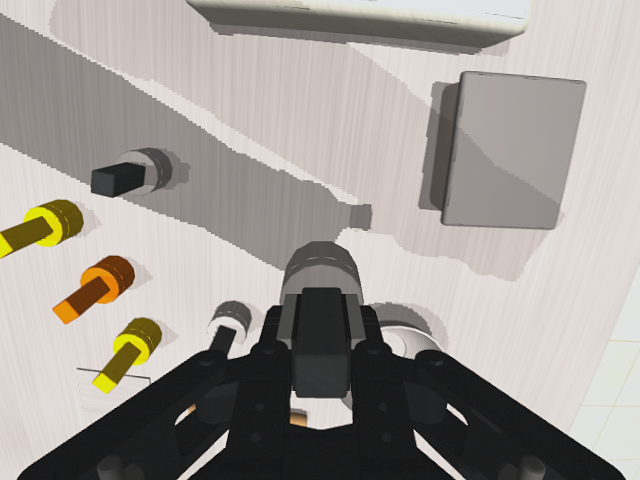

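```bash
cat >> h.py <<'E'
def inhand(f,zt=-.0793):
    z=np.load('pics/'+f+'.npz'); p,o=z['p'],z['o']; W=cloud('wrist',z['d'],p,o); T=tool(p,o)
    Q=(W-T[:3,3])@T[:3,:3]
    m=(np.abs(Q[...,1])<.02)&(np.abs(Q[...,0])<.025)&(np.abs(Q[...,2]-zt)<.004)
    m=m.astype(np.uint8); n,l,st,ce=cv2.connectedComponentsWithStats(m); k=1+st[1:,4].argmax(); m=l==k
    q=Q[m]; print('adapter top in tool: n',len(q),'mean',q.mean(0).round(4),'min',q.min(0).round(4),'max',q.max(0).round(4))
    b=(np.abs(Q[...,2]-(zt+.086-.034))<.0035)&(np.abs(Q[...,1])<.025)&(np.abs(Q[...,0])<.028); q=Q[b]; print('shoulder n',len(q),q.min(0).round(4),q.max(0).round(4))
    # rim: fit a circle to the body's visible outer edge at the top of steel
E
python3 -c "
from h import *
inhand('wA3')
"
```

```text
adapter top in tool: n 2596 mean [ 0.0017 -0.0006 -0.079 ] min [-0.0093 -0.0099 -0.0813] max [ 0.01    0.0083 -0.0753]
shoulder n 1963 [-0.001  -0.0203 -0.0308] [ 0.0199  0.0193 -0.0238]
```

```bash
python3 -m inch '[0.8,0.11,0,0,0,-0.03,0, 0.8,0.11,0,0,0,-0.063,0, 0.8,0.11,0,0,0,-0.063,0, 0.8,0.11,0,0,0,-0.063,0, 0.8,0.11,0,0,0,-0.063,0]' >/dev/null; python3 -c "
from h import *
tgt([.6038,.0590,.165],np.radians(106.8))"
```

```text
t 11.3 pos [ 0.5988 -0.0266  0.1635] ori [-3.137e+00 -2.000e-03  1.867e+00] F [-0.6 -0.8 -2.4] gap 0.197
shares [ 0.402  0.149 -0.007] rot [-0.0016 -0.0007  0.001 ] rows 2
```

```bash
python3 -m inch '[0.2,0.07,0,0,0,0,0, 0.4,0.149,0,0,0,0,0, 0.4,0.149,0,0,0,0,0, 0.4,0.149,0,0,0,0,0, 0.4,0.149,0,0,0,0,0, 0.4,0.149,0,0,0,0,0]' >/dev/null; python3 -c "
from h import *
tgt([.6038,.0590,.13],np.radians(106.8))"
```

```text
t 11.9 pos [0.6062 0.0546 0.1659] ori [-3.14   0.     1.862] F [ 0.1 -0.1 -3.2] gap 0.205
shares [ 0.025 -0.005  0.179] rot [-0.0004  0.     -0.0008] rows 1
```

```bash
python3 -m inch '[0.025,-0.005,0.1,0,0,0,0, 0.025,-0.005,0.17,0,0,0,0, 0.025,-0.005,0.17,0,0,0,0, 0.025,-0.005,0.17,0,0,0,0]' >/dev/null; python3 -c "
from h import *
tgt([.6038,.0590,.1227],np.radians(106.8))"
```

```text
t 12.3 pos [0.6035 0.0601 0.132 ] ori [-3.14  -0.     1.863] F [ 0.1  0.3 -2.6] gap 0.196
shares [-0.006 -0.     0.046] rot [-0.0005 -0.0001 -0.0003] rows 1
```

```bash
python3 -m inch '[-0.005,0,0.025,0,0,0,0, -0.005,0,0.045,0,0,0,0, -0.005,0,0.06,0,0,0,0,-0.005,0,0.07,0,0,0,0,-0.005,0,0.07,0,0,0,0]'; python3 -c "
from h import *
tgt([.6038,.0590,.1067],np.radians(106.8))"
```

```text
time_s: 12.8
position: [0.6048, 0.0597, 0.1203]
orientation: [3.14, 0.001, 1.864]
wrist_force: [-2.2, -0.6, 4.5]
finger_gap: 0.206
t 12.8 pos [0.6048 0.0597 0.1203] ori [3.140e+00 1.000e-03 1.864e+00] F [-2.2 -0.6  4.5] gap 0.206
shares [-0.002 -0.006  0.068] rot [ 0.0004  0.0002 -0.0001] rows 1
```

It stops with its underside at 0.1136, which is the nut's top. I try the other hex phase, 30° away.

```bash
python3 -m inch '[0,-0.005,-0.03,0,0,0.04,0, 0,-0.005,-0.03,0,0,0.08,0, 0,-0.005,-0.03,0,0,0.125,0,0,-0.005,-0.03,0,0,0.167,0,0,-0.005,-0.03,0,0,0.167,0,0,-0.005,-0.01,0,0,0.167,0,0,-0.005,0.01,0,0,0.167,0,0,-0.005,0.02,0,0,0.167,0,0,-0.005,0.02,0,0,0.167,0]'; python3 -c "
from h import *
snap('wrist','wA4')
tgt([.6038,.0590,.1067],np.radians(76.8))"
```

```text
time_s: 13.7
position: [0.604, 0.0594, 0.1186]
orientation: [3.139, 0.0, 1.341]
wrist_force: [-6.7, -1.0, 17.2]
finger_gap: 0.201
t 13.75 pos [0.604  0.0594 0.1186] ori [3.139 0.    1.341] F [-6.2  0.1 16.6] gap 0.201
shares [-0.002 -0.001  0.06 ] rot [0.0008 0.     0.0002] rows 1
```

```bash
python3 -m inch '[-0.002,-0.007,0,0,0,0,0,-0.003,-0.012,0.0,0,0,0,0,-0.003,-0.012,0.0,0,0,0,0]'; python3 -m inch '[0,-0.008,0,0,0,0,0, 0,-0.008,0.01,0,0,0,0,0,-0.008,0.01,0,0,0,0]';python3 -c "
from h import *
snap('wrist','wA5')
tgt([.6038,.0590,.1067],np.radians(76.8))
inhand('wA5'); inhand('wA4')"
```

```text
time_s: 14.05
position: [0.6038, 0.0593, 0.1187]
orientation: [3.135, -0.001, 1.341]
wrist_force: [-2.0, -0.2, 12.9]
finger_gap: 0.207
time_s: 14.35
position: [0.6038, 0.0594, 0.1186]
orientation: [3.132, -0.001, 1.341]
wrist_force: [-2.8, -1.3, 19.5]
finger_gap: 0.201
t 14.4 pos [0.6038 0.0594 0.1186] ori [ 3.132e+00 -1.000e-03  1.341e+00] F [-3.3 -1.1 19. ] gap 0.203
shares [-0.002 -0.     0.059] rot [ 0.0032 -0.0004  0.0001] rows 1
adapter top in tool: n 2625 mean [ 0.0014 -0.0006 -0.0791] min [-0.0099 -0.0096 -0.0809] max [ 0.0097  0.0083 -0.0753]
shoulder n 1959 [-0.0016 -0.0203 -0.0307] [ 0.0198  0.0193 -0.0238]
adapter top in tool: n 2623 mean [ 0.0014 -0.0006 -0.079 ] min [-0.0101 -0.0096 -0.0812] max [ 0.0098  0.0084 -0.0753]
shoulder n 1960 [-0.0012 -0.0208 -0.0308] [ 0.0198  0.0194 -0.0238]
```

View pics/wA5.png

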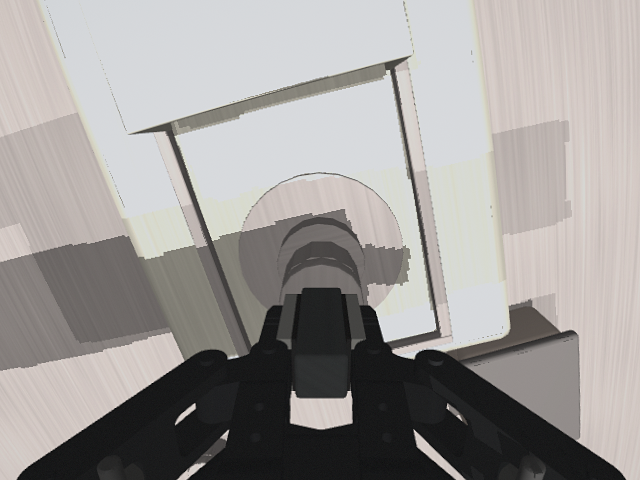

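Socket A sits centred on the bevel and moves no sideways under a 4 mm command, with its underside at 0.112. It does not go down at either phase, so it does not fit. The hold also confirms the nut's position in TCP coordinates as (0.6038, 0.0594). I put A back.

```bash
python3 -m inch '[0.003,0.02,-0.1,0,0,0,0, 0.003,0.02,-0.25,0,0,0,0, 0.003,0.02,-0.25,0,0,0,0]' ; python3 -c "
from h import *
tgt([.5947,-.1905,.15],np.radians(76.8))"
```

```text
time_s: 14.7
position: [0.607, 0.0595, 0.1669]
orientation: [3.133, -0.002, 1.341]
wrist_force: [0.8, 0.3, -2.0]
finger_gap: 0.201
t 14.7 pos [0.607  0.0595 0.1669] ori [ 3.133e+00 -2.000e-03  1.341e+00] F [ 0.8  0.3 -2. ] gap 0.201
shares [-1.231  0.225  0.084] rot [ 0.0027 -0.0006  0.0001] rows 6
```

```bash
python3 -m inch '[-0.3,0.05,0,0,0,0,0, -0.55,0.1,0,0,0,0,0, -0.8,0.15,0,0,0,0,0, -1,0.19,0,0,0,0,0, -1,0.19,0,0,0,0,0]' >/dev/null; python3 -m inch '[-0.23,0.035,0.1,0,0,0,0, -0.23,0.035,0.35,0,0,0,0,-0.23,0.035,0.6,0,0,0,0,-0.23,0.035,0.7,0,0,0,0,-0.23,0.035,0.7,0,0,0,0,-0.23,0.035,0.7,0,0,0,0]' ; python3 -c "
from h import *
tgt([.5947,-.1905,.008],np.radians(76.8))"
```

```text
time_s: 15.8
position: [0.5904, -0.1897, 0.0219]
orientation: [-3.14, -0.0, 1.34]
wrist_force: [0.2, -0.2, -2.9]
finger_gap: 0.202
t 15.8 pos [ 0.5904 -0.1897  0.0219] ori [-3.14 -0.    1.34] F [ 0.2 -0.2 -2.9] gap 0.202
shares [0.001 0.022 0.069] rot [-0.0004 -0.0001 -0.0001] rows 1
```

```bash
python3 -m inch '[0,0,0.04,0,0,0,0, 0,0,0.065,0,0,0,0,0,0,0.073,0,0,0,0,0,0,0.073,0,0,0,0,0,0,0.073,0,0,0,0]'; python3 -m inch '[0,0,0,0,0,0,0.6,0,0,0,0,0,0,0.6,0,0,0,0,0,0,0.6,0,0,-0.25,0,0,0,0.6,0,0,-0.5,0,0,0,0.6,0,0,-0.75,0,0,0,0.6,0,0,-0.75,0,0,0,0.6,0,0,-0.75,0,0,0,0.6]' ; python3 -c "
from h import *
snap('wrist','wA6')
tgt([.432,-.211,.165],np.radians(80.7))"
```

```text
time_s: 16.3
position: [0.591, -0.1904, 0.0084]
orientation: [3.141, 0.0, 1.339]
wrist_force: [-0.3, -0.5, -2.9]
finger_gap: 0.201
time_s: 17.1
position: [0.5924, -0.191, 0.1605]
orientation: [3.137, 0.001, 1.339]
wrist_force: [0.0, -0.3, -0.3]
finger_gap: 0.603
t 17.15 pos [ 0.5908 -0.1903  0.1582] ori [3.141 0.    1.339] F [ 0.8  0.7 -0.3] gap 0.605
shares [-0.283 -0.749 -0.034] rot [ 0.0003  0.0001 -0.0221] rows 4
```

View pics/wA6.png

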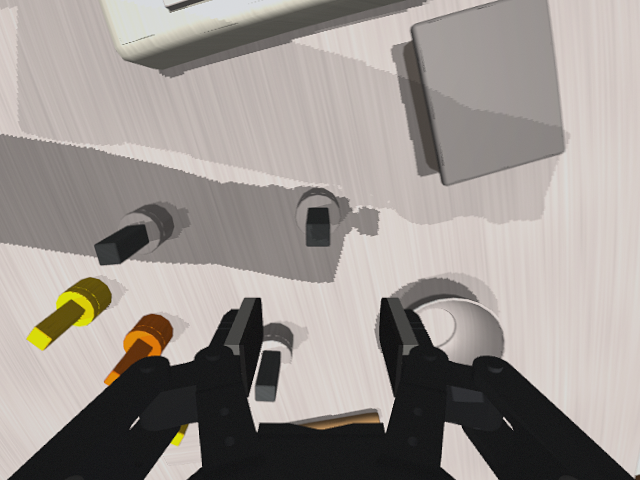

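Socket A stands upright at (318,225). I use it to check the wrist camera's bias, then go to socket C.

```bash
python3 -c "
from h import *
sock('wA6',(.591,-.190))"; python3 -m inch '[-0.1,-0.25,-0.03,0,0,-0.022,0.6,-0.2,-0.5,-0.03,0,0,-0.022,0.6,-0.28,-0.75,-0.03,0,0,-0.022,0.6,-0.28,-0.75,-0.03,0,0,-0.022,0.6,-0.28,-0.75,-0.03,0,0,-0.022,0.6,-0.28,-0.75,-0.03,0,0,-0.022,0.6,-0.28,-0.75,-0.03,0,0,-0.022,0.6]'; python3 -c "
from h import *
im,_,s=snap('wrist','wC')
sock('wC',(.432,-.166))
cv2.imwrite('pics/wCc.png',cv2.resize(im[100:300,200:440],None,fx=3,fy=3))
tgt([.432,-.166,.01],np.radians(80.7))"
```

```text
px [318.  233.5] n 626 rect [ 0.5905 -0.1894] [19.7 18.2] 76.6 zmed 0.0859 in tool [ 0.0012 -0.0025  0.0745]
time_s: 17.85
position: [0.4332, -0.2105, 0.1636]
orientation: [3.141, -0.0, 1.409]
wrist_force: [-0.8, 0.7, -0.4]
finger_gap: 0.601
px [307.8 177.2] n 654 rect [ 0.4303 -0.1675] [18.9 18. ] 80.7 zmed 0.0859 in tool [ 0.042  -0.0098  0.0776]
t 17.9 pos [ 0.4332 -0.2105  0.1637] ori [ 3.141 -0.     1.409] F [ 0.6 -1.  -0.2] gap 0.599
shares [ 0.218 -0.042  0.769] rot [ 0.0001 -0.      0.0002] rows 4
```

View pics/wCc.png

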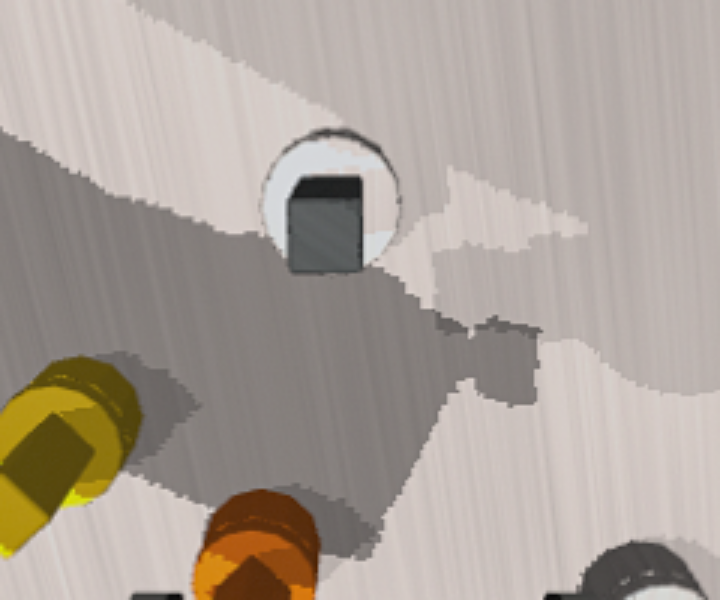

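```bash
python3 -m inch '[0.1,-0.03,0,0,0,0,0.6, 0.21,-0.046,0.1,0,0,0,0.6, 0.21,-0.046,0.35,0,0,0,0.6, 0.21,-0.046,0.6,0,0,0,0.6, 0.21,-0.046,0.7,0,0,0,0.6,0.21,-0.046,0.7,0,0,0,0.6,0.21,-0.046,0.7,0,0,0,0.6]'; python3 -c "
from h import *
tgt([.431,-.168,.007],np.radians(80.7))"
```

```text
time_s: 18.6
position: [0.4306, -0.1675, 0.0241]
orientation: [3.142, -0.0, 1.409]
wrist_force: [-0.0, -0.3, -0.5]
finger_gap: 0.6
t 18.6 pos [ 0.4306 -0.1675  0.0241] ori [ 3.142 -0.     1.409] F [-0.  -0.3 -0.5] gap 0.6
shares [-0.002  0.002  0.086] rot [ 0.     -0.      0.0002] rows 1
```

```bash
python3 -m inch '[0,0.002,0.05,0,0,0,0.6,0,0.002,0.085,0,0,0,0.6,0,0.002,0.085,0,0,0,0.6,0,0.002,0.085,0,0,0,0.3,0,0.002,0.085,0,0,0,0,0,0.002,0.085,0,0,0,0,0,0.002,0.085,0,0,0,0]' 60; python3 -m inch '[0,0,-0.2,0,0,0,0,0,0,-0.4,0,0,0,0,0,0,-0.6,0,0,0,0,0,0,-0.8,0,0,0,0,0,0,-0.8,0,0,0,0]';python3 -c "
from h import *
snap('wrist','wC3'); inhand('wC3')
tgt([.6038,.0594,.165],np.radians(76.8))"
```

```text
time_s: 19.3
position: [0.4303, -0.1677, 0.0074]
orientation: [3.141, 0.0, 1.408]
wrist_force: [0.2, 0.2, 1.9]
finger_gap: 0.2
time_s: 19.8
position: [0.4339, -0.1697, 0.1726]
orientation: [3.131, 0.004, 1.408]
wrist_force: [1.8, -0.5, -2.6]
finger_gap: 0.202
adapter top in tool: n 2506 mean [ 0.0011 -0.0006 -0.0784] min [-0.0098 -0.0099 -0.0805] max [ 0.0095  0.0085 -0.0753]
shoulder n 1937 [-0.0017 -0.0205 -0.0308] [ 0.0196  0.0193 -0.0238]
t 19.85 pos [ 0.432  -0.1686  0.1696] ori [3.136e+00 2.000e-03 1.408e+00] F [-0.2 -0.1 -4.2] gap 0.201
shares [1.264 0.663 0.024] rot [0.0019 0.0006 0.0216] rows 6
```

View pics/wC3.png

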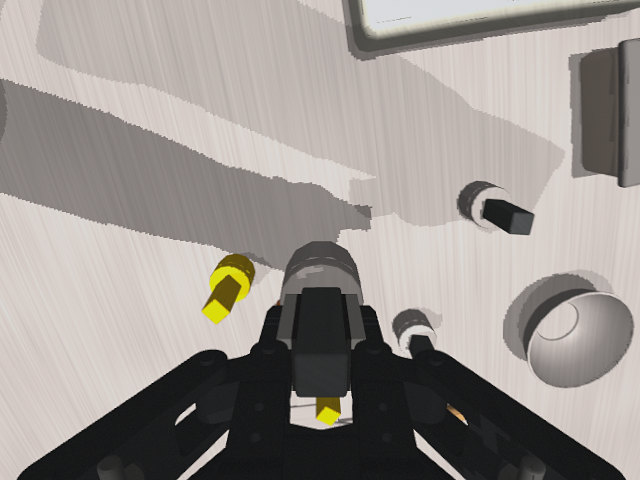

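Socket C is gripped, the adapter at (322,340), sitting in the hand as A did. I take it to the nut.

```bash
python3 -m inch '[0.22,0.12,0.02,0,0,0.021,0, 0.44,0.24,0.02,0,0,0.021,0, 0.66,0.35,0.02,0,0,0.021,0, 0.84,0.44,0.02,0,0,0.021,0, 0.84,0.44,0.02,0,0,0.021,0]' >/dev/null; python3 -c "
from h import *
tgt([.6038,.0594,.165],np.radians(76.8))"
```

```text
t 20.35 pos [ 0.5448 -0.012   0.1601] ori [-3.139e+00 -2.000e-03  1.348e+00] F [-0.7 -0.5 -3.9] gap 0.205
shares [ 0.413  0.208 -0.024] rot [-0.0009 -0.0006  0.0023] rows 2
```

```bash
python3 -m inch '[0.2,0.1,-0.02,0,0,0.002,0, 0.41,0.208,-0.02,0,0,0.002,0, 0.41,0.208,0,0,0,0.002,0, 0.41,0.208,0.07,0,0,0.002,0, 0.41,0.208,0.13,0,0,0.002,0, 0.41,0.208,0.13,0,0,0.002,0, 0.41,0.208,0.13,0,0,0.002,0]' >/dev/null; python3 -c "
from h import *
tgt([.6038,.0594,.1234],np.radians(76.8))"
```

```text
t 21.05 pos [0.6013 0.0536 0.1355] ori [-3.139e+00  1.000e-03  1.335e+00] F [-0.2  0.4 -2.2] gap 0.203
shares [0.031 0.006 0.06 ] rot [-0.001   0.0003 -0.0019] rows 1
```

```bash
python3 -m inch '[0.015,0.004,0,0,0,-0.001,0, 0.02,0.005,0.02,0,0,-0.001,0, 0.02,0.005,0.02,0,0,-0.001,0]' >/dev/null; python3 -c "
from h import *
tgt([.6038,.0594,.1214],np.radians(76.8))"
```

```text
t 21.35 pos [0.6051 0.0582 0.133 ] ori [ 3.141 -0.     1.339] F [-0.1  0.3 -3.7] gap 0.202
shares [ 0.004 -0.008  0.058] rot [ 0.0001 -0.     -0.0004] rows 1
```

```bash
python3 -m inch '[0.003,-0.006,0.03,0,0,0,0, 0.003,-0.006,0.045,0,0,0,0, 0.003,-0.006,0.06,0,0,0,0, 0.003,-0.006,0.07,0,0,0,0, 0.003,-0.006,0.08,0,0,0,0, 0.003,-0.006,0.085,0,0,0,0, 0.003,-0.006,0.085,0,0,0,0]' ; python3 -c "
from h import *
tgt([.6038,.0594,.1074],np.radians(76.8))"
```

```text
time_s: 22.05
position: [0.604, 0.0592, 0.1211]
orientation: [3.14, -0.0, 1.339]
wrist_force: [-7.7, -0.3, 20.7]
finger_gap: 0.203
t 22.05 pos [0.604  0.0592 0.1211] ori [ 3.14  -0.     1.339] F [-7.7 -0.3 20.7] gap 0.203
shares [ 0.001 -0.001  0.068] rot [ 0.0005 -0.0001 -0.0003] rows 1
```

It stops with its underside at 0.1137, on the nut's top. I try the other phase.

```bash
python3 -m inch '[0,0,-0.05,0,0,-0.02,0, 0,0,-0.05,0,0,-0.06,0, 0,0,-0.05,0,0,-0.1,0,0,0,-0.05,0,0,-0.14,0,0,0,-0.05,0,0,-0.167,0,0,0,-0.05,0,0,-0.167,0,0,0,-0.03,0,0,-0.167,0,0,0,-0.01,0,0,-0.167,0,0,0,0,0,0,-0.167,0,0,0,0,0,0,-0.167,0]'; python3 -c "
from h import *
tgt([.6038,.0594,.1074],np.radians(106.8))"
```

```text
time_s: 23.05
position: [0.6048, 0.0591, 0.1211]
orientation: [3.139, 0.001, 1.862]
wrist_force: [-7.7, -0.4, 20.3]
finger_gap: 0.2
t 23.05 pos [0.6048 0.0591 0.1211] ori [3.139e+00 1.000e-03 1.862e+00] F [-7.7 -0.4 20.3] gap 0.2
shares [ 0.003 -0.005  0.068] rot [ 0.0009  0.0004 -0.0005] rows 1
```

Socket C stops at the nut's top at both phases, so it does not fit either. I return it to its place.

```bash
python3 -m inch '[0,0,-0.12,0,0,0,0, 0,0,-0.25,0,0,0.05,0, 0,0,-0.25,0,0,0.1,0,0,0,-0.25,0,0,0.145,0,0,0,-0.25,0,0,0.145,0]' ; python3 -c "
from h import *
tgt([.4305,-.168,.16],np.radians(80.7))"
```

```text
time_s: 23.55
position: [0.6038, 0.0591, 0.1658]
orientation: [-3.142, -0.0, 1.407]
wrist_force: [-0.9, -0.0, -2.6]
finger_gap: 0.206
t 23.55 pos [0.6038 0.0591 0.1658] ori [-3.142 -0.     1.407] F [-0.9 -0.  -2.6] gap 0.206
shares [-1.261 -0.67   0.029] rot [-0.     -0.     -0.0004] rows 6
```

```bash
python3 -m inch '[-0.2,-0.11,0,0,0,0,0, -0.42,-0.22,0,0,0,0,0, -0.64,-0.34,0,0,0,0,0, -0.84,-0.45,0,0,0,0,0, -0.84,-0.45,0,0,0,0,0]' >/dev/null; python3 -m inch '[-0.2,-0.1,0,0,0,0,0,-0.42,-0.22,0.02,0,0,0,0, -0.42,-0.22,0.25,0,0,0,0,-0.42,-0.22,0.5,0,0,0,0,-0.42,-0.22,0.7,0,0,0,0,-0.42,-0.22,0.7,0,0,0,0,-0.42,-0.22,0.7,0,0,0,0]' ; python3 -c "
from h import *
tgt([.4305,-.168,.008],np.radians(80.7))"
```

```text
time_s: 24.75
position: [0.4305, -0.1674, 0.0258]
orientation: [-3.14, -0.001, 1.41]
wrist_force: [0.0, -0.1, -2.5]
finger_gap: 0.205
t 24.75 pos [ 0.4305 -0.1674  0.0258] ori [-3.14e+00 -1.00e-03  1.41e+00] F [ 0.  -0.1 -2.5] gap 0.205
shares [-0.003  0.001  0.089] rot [-0.0006 -0.0003  0.0004] rows 1
```

```bash
python3 -m inch '[0,0,0.05,0,0,0,0, 0,0,0.08,0,0,0,0,0,0,0.09,0,0,0,0,0,0,0.09,0,0,0,0,0,0,0.09,0,0,0,0]'; python3 -m inch '[0,0,0,0,0,0,0.6,0,0,0,0,0,0,0.6,0,0,0,0,0,0,0.6,0,0,-0.25,0,0,0,0.6,0,0,-0.5,0,0,0,0.6,0,0,-0.75,0,0,0,0.6,0,0,-0.75,0,0,0,0.6,0,0,-0.75,0,0,0,0.6]' ; python3 -c "
from h import *
snap('wrist','wC6')
tgt([.498,-.362,.165],np.radians(70.7))"
```

```text
time_s: 25.25
position: [0.4313, -0.1681, 0.0084]
orientation: [3.141, 0.0, 1.408]
wrist_force: [-0.2, 0.4, -3.0]
finger_gap: 0.2
time_s: 26.05
position: [0.4325, -0.1688, 0.1599]
orientation: [3.137, 0.002, 1.408]
wrist_force: [-0.1, -0.1, -0.7]
finger_gap: 0.597
t 26.1 pos [ 0.431  -0.168   0.1581] ori [3.141 0.    1.408] F [-0.4 -0.1 -0.3] gap 0.6
shares [-0.903  0.488 -0.034] rot [0.0002 0.0001 0.0555] rows 5
```

View pics/wC6.png

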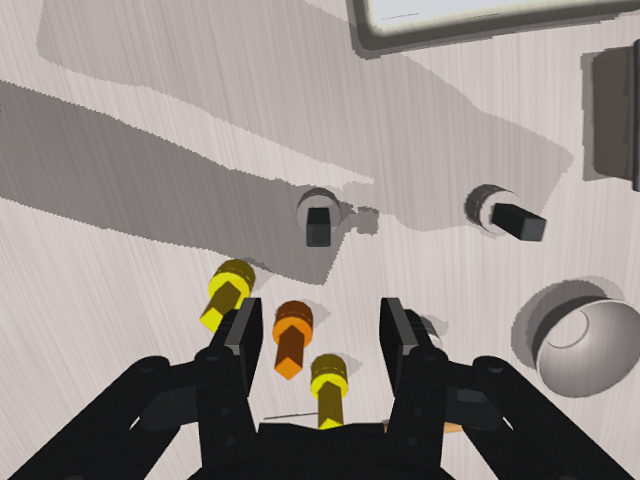

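Socket C stands upright at (318,225). Now I look at socket B.

```bash
python3 -m inch '[-0.22,0.12,-0.03,0,0,0.03,0.6,-0.44,0.24,-0.03,0,0,0.055,0.6,-0.66,0.36,-0.03,0,0,0.055,0.6,-0.9,0.488,-0.03,0,0,0.055,0.6,-0.9,0.488,-0.03,0,0,0.055,0.6,-0.9,0.488,-0.03,0,0,0.055,0.6,-0.9,0.488,-0.03,0,0,0.055,0.6]'; python3 -c "
from h import *
im,_,s=snap('wrist','wB')
ce,a=sock('wB',(.513,-.319))
tgt([ce[0],ce[1],.024],np.radians(a),s)"
```

```text
time_s: 26.8
position: [0.4966, -0.3594, 0.162]
orientation: [-3.137, -0.002, 1.236]
wrist_force: [-1.2, 0.5, -0.1]
finger_gap: 0.602
px [324. 178.] n 669 rect [ 0.5117 -0.3207] [18.9 18.7] 71.6 zmed 0.0859 in tool [0.0414 0.0018 0.0761]
t 26.8 pos [ 0.4966 -0.3594  0.162 ] ori [-3.137e+00 -2.000e-03  1.236e+00] F [-1.2  0.5 -0.1] gap 0.602
shares [0.206 0.01  0.69 ] rot [-0.0013 -0.0007 -0.0043] rows 3
```

View pics/wB.png

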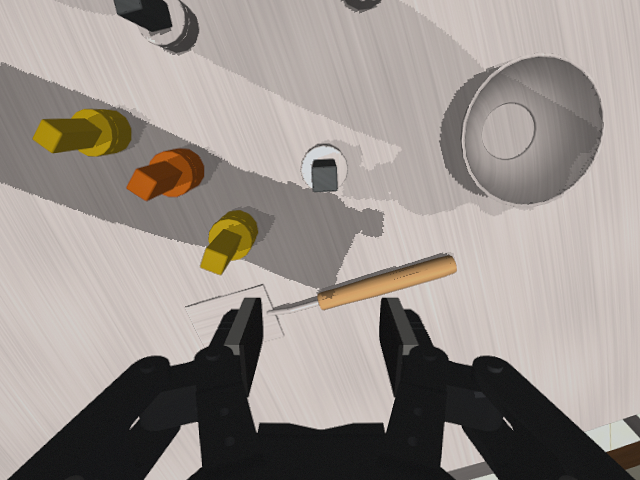

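Socket B's adapter top is at (324,178), clear of the bowl and the spatula. I go down.

```bash
python3 -m inch '[0.1,0.01,0,0,0,0,0.6, 0.2,0.01,0.1,0,0,0,0.6, 0.2,0.01,0.35,0,0,0,0.6, 0.2,0.01,0.6,0,0,0,0.6, 0.2,0.01,0.69,0,0,0,0.6,0.2,0.01,0.69,0,0,0,0.6,0.2,0.01,0.69,0,0,0,0.6]'; python3 -c "
from h import *
tgt([.512,-.321,.007],np.radians(71.1))"
```

```text
time_s: 27.55
position: [0.5131, -0.3232, 0.0265]
orientation: [-3.142, -0.0, 1.237]
wrist_force: [0.4, -0.8, 1.2]
finger_gap: 0.599
t 27.55 pos [ 0.5131 -0.3232  0.0265] ori [-3.142 -0.     1.237] F [ 0.4 -0.8  1.2] gap 0.599
shares [ 0.009 -0.009  0.098] rot [-0.     -0.     -0.0014] rows 1
```

```bash
python3 -m inch '[0.008,-0.006,0.05,0,0,-0.001,0.6,0.008,-0.006,0.097,0,0,-0.001,0.6,0.008,-0.006,0.097,0,0,-0.001,0.6,0.008,-0.006,0.097,0,0,-0.001,0.3,0.008,-0.006,0.097,0,0,-0.001,0,0.008,-0.006,0.097,0,0,-0.001,0,0.008,-0.006,0.097,0,0,-0.001,0]' 60; python3 -m inch '[0,0,-0.2,0,0,0,0,0,0,-0.4,0,0,0,0,0,0,-0.6,0,0,0,0,0,0,-0.8,0,0,0,0,0,0,-0.8,0,0,0,0]';python3 -c "
from h import *
snap('wrist','wB3'); inhand('wB3')
tgt([.6038,.0594,.165],np.radians(76.8))"
```

```text
time_s: 28.25
position: [0.5128, -0.3228, 0.0069]
orientation: [3.141, 0.0, 1.238]
wrist_force: [-1.0, -0.7, 1.3]
finger_gap: 0.197
time_s: 28.75
position: [0.5163, -0.3252, 0.1733]
orientation: [3.13, 0.004, 1.239]
wrist_force: [1.2, -0.1, -1.8]
finger_gap: 0.203
adapter top in tool: n 2607 mean [ 0.0029 -0.0006 -0.0788] min [-0.0084 -0.0099 -0.0806] max [ 0.0114  0.0084 -0.0753]
shoulder n 2106 [-0.0017 -0.0206 -0.0308] [ 0.0213  0.0193 -0.0238]
t 28.8 pos [ 0.5147 -0.324   0.1699] ori [3.135e+00 2.000e-03 1.239e+00] F [-0.2 -1.1 -3.3] gap 0.201
shares [ 1.957 -0.204  0.019] rot [ 0.0021  0.0008 -0.0324] rows 8
```

View pics/wB3.png

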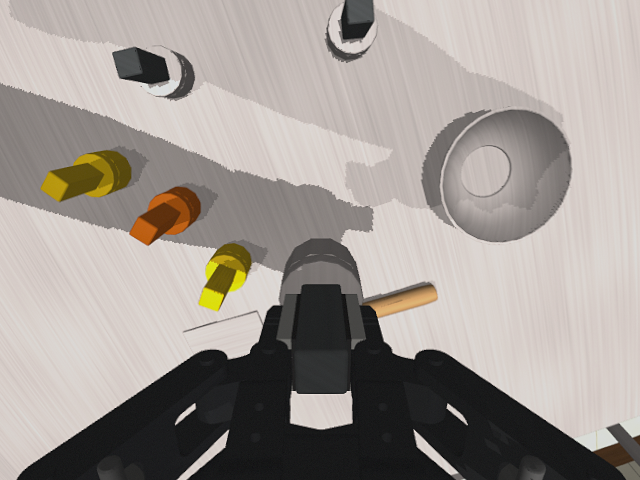

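Socket B is gripped, sitting 1.6 mm further along tool x than A did, so I shift the nut target by the same amount.

```bash
python3 -m inch '[0.2,-0.02,0.02,0,0,-0.032,0, 0.44,-0.045,0.02,0,0,-0.032,0, 0.68,-0.07,0.02,0,0,-0.032,0, 0.9,-0.094,0.02,0,0,-0.032,0, 0.98,-0.102,0.02,0,0,-0.032,0, 0.98,-0.102,0.02,0,0,-0.032,0]' >/dev/null; python3 -c "
from h import *
tgt([.6034,.0578,.165],np.radians(76.8))"
```

```text
t 29.4 pos [ 0.5556 -0.1275  0.16  ] ori [-3.137e+00 -1.000e-03  1.343e+00] F [-0.2 -0.3 -2.6] gap 0.196
shares [ 0.957  0.023 -0.024] rot [-0.0015 -0.0003  0.0008] rows 4
```

```bash
python3 -m inch '[0.2,0.005,-0.02,0,0,0.001,0, 0.44,0.01,-0.02,0,0,0.001,0, 0.68,0.015,-0.02,0,0,0.001,0, 0.88,0.02,-0.02,0,0,0.001,0, 0.95,0.023,0.05,0,0,0.001,0, 0.95,0.023,0.12,0,0,0.001,0, 0.95,0.023,0.12,0,0,0.001,0, 0.95,0.023,0.12,0,0,0.001,0]' >/dev/null; python3 -c "
from h import *
tgt([.6034,.0578,.1229],np.radians(76.8))"
```

```text
t 30.2 pos [0.6038 0.0517 0.1369] ori [-3.138e+00  2.000e-03  1.334e+00] F [-0.5 -0.  -3.4] gap 0.201
shares [ 0.029 -0.009  0.07 ] rot [-0.0011  0.0005 -0.0021] rows 1
```

```bash
python3 -m inch '[0.015,-0.004,0,0,0,-0.001,0, 0.015,-0.004,0.02,0,0,-0.001,0, 0.015,-0.004,0.02,0,0,-0.001,0]' >/dev/null; python3 -c "
from h import *
tgt([.6034,.0578,.1209],np.radians(76.8))"
```

```text
t 30.5 pos [0.6051 0.056  0.1345] ori [3.141 0.    1.338] F [-0.2 -0.1 -4.5] gap 0.199
shares [ 0.007 -0.011  0.068] rot [ 0.      0.     -0.0007] rows 1
```

```bash
python3 -m inch '[0.007,-0.01,0.03,0,0,0,0, 0.007,-0.01,0.055,0,0,0,0, 0.007,-0.01,0.07,0,0,0,0, 0.007,-0.01,0.08,0,0,0,0, 0.007,-0.01,0.09,0,0,0,0, 0.007,-0.01,0.09,0,0,0,0]' ; python3 -c "
from h import *
tgt([.6034,.0578,.1069],np.radians(76.8))"
```

```text
time_s: 31.1
position: [0.6034, 0.0584, 0.1162]
orientation: [-3.141, 0.0, 1.339]
wrist_force: [0.2, 0.6, -3.0]
finger_gap: 0.205
t 31.1 pos [0.6034 0.0584 0.1162] ori [-3.141  0.     1.339] F [ 0.2  0.6 -3. ] gap 0.205
shares [-0.003  0.001  0.046] rot [-0.0002  0.     -0.0004] rows 1
```

The underside is at 0.109 with no contact force, so B is sliding over the nut. I continue down.

```bash
python3 -m inch '[-0.002,0,0.015,0,0,0,0, -0.002,0,0.03,0,0,0,0, -0.002,0,0.045,0,0,0,0, -0.002,0,0.055,0,0,0,0, -0.002,0,0.055,0,0,0,0]' ; python3 -c "
from h import *
tgt([.6034,.0578,.1069],np.radians(76.8))"
```

```text
time_s: 31.6
position: [0.6036, 0.058, 0.1069]
orientation: [3.141, -0.0, 1.339]
wrist_force: [-2.5, -1.2, 4.8]
finger_gap: 0.207
t 31.6 pos [0.6036 0.058  0.1069] ori [ 3.141 -0.     1.339] F [-2.5 -1.2  4.8] gap 0.207
shares [-0.001 -0.001  0.   ] rot [ 0.0002 -0.     -0.0004] rows 1
```

It is seated: the underside is at 0.100 and the force has turned upward. I push slightly more, then check from all the cameras.

```bash
python3 -m inch '[0,0,0.007,0,0,0,0, 0,0,0.007,0,0,0,0, 0,0,0.007,0,0,0,0, 0,0,0.007,0,0,0,0]' ; python3 - <<'E'
from h import *
snap('wrist','wF'); snap('scene','sF'); snap('top','tF'); inhand('wF')
tgt([.6034,.0578,.1069],np.radians(76.8))
a=cv2.imread('pics/wF.png'); cv2.imwrite('pics/wFc.png',cv2.resize(a[100:400,160:480],None,fx=2,fy=2))
z0=np.load('pics/scene0.npz'); zF=np.load('pics/sF.npz'); P=cloud('scene',zF['d'])
for n,(x,y) in dict(A=(.591,-.190),C=(.431,-.168)).items():
    m=(np.hypot(P[...,0]-x,P[...,1]-y)<.03)&(P[...,2]>.06); q=P[m]
    t=q[q[:,2]>.08]; print(n,len(q),'top',t.mean(0).round(4),'max z',np.percentile(q[:,2],97).round(4)) if len(t) else print(n,'none')
E
```

```text
time_s: 32.0
position: [0.6037, 0.058, 0.107]
orientation: [3.14, -0.0, 1.339]
wrist_force: [-5.8, -0.6, 10.8]
finger_gap: 0.202
adapter top in tool: n 2603 mean [ 0.003  -0.0006 -0.0788] min [-0.0079 -0.0099 -0.0808] max [ 0.0115  0.0083 -0.0753]
shoulder n 2096 [-0.0015 -0.0207 -0.0308] [ 0.0213  0.0189 -0.0238]
t 32.15 pos [0.6037 0.058  0.1069] ori [ 3.14  -0.     1.339] F [-5.9 -1.6 11.5] gap 0.201
shares [-0.001 -0.001  0.   ] rot [ 0.0004 -0.     -0.0004] rows 1
A 168 top [ 0.5948 -0.1895  0.0848] max z 0.0876
C 141 top [ 0.4357 -0.1675  0.0849] max z 0.0875
```

View pics/wFc.png

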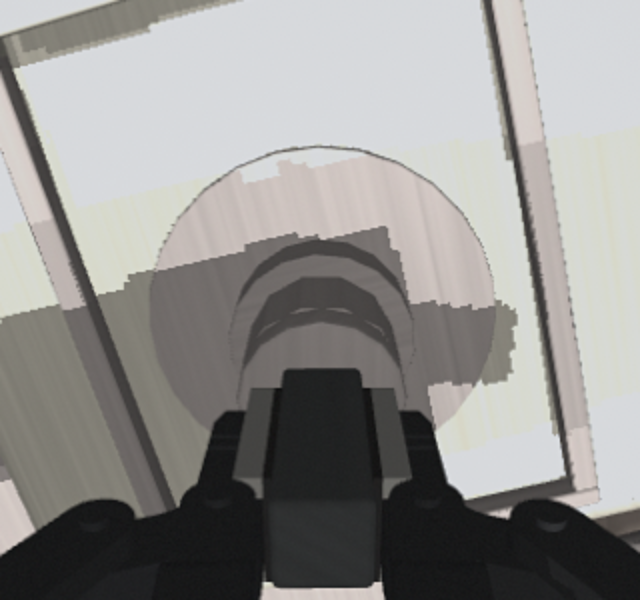

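View pics/sF.png

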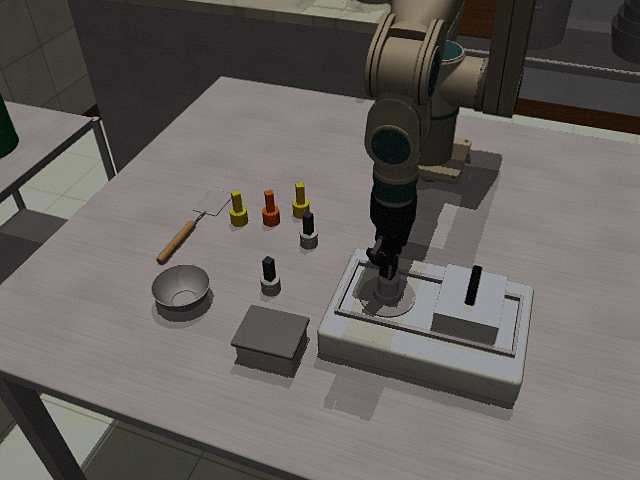

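View pics/tF.png

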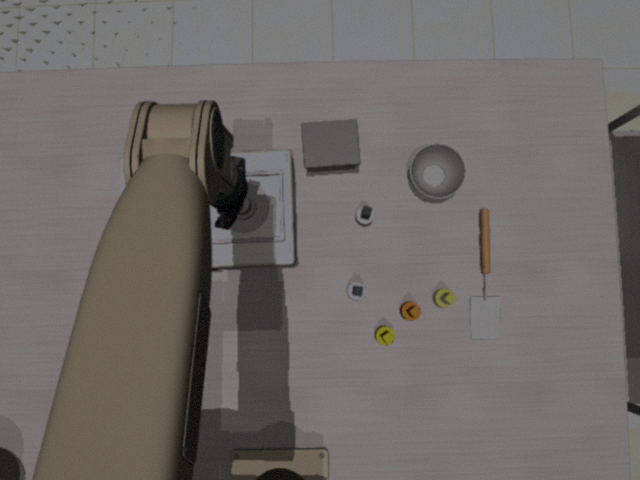

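Everything looks right: the guard is open with its fin at (474,285), B is on the hub at (389,287), and A and C are upright at (270,278) and (309,232). The bowl, tub and spatula have not moved. One last check of the guard's travel, then I hand in.

```bash
python3 - <<'E'
from h import *
for f in ('scene0','sF'):
    z=np.load(f'pics/{f}.npz'); P=cloud('scene',z['d'])[230:350,340:540].reshape(-1,3)
    a=P[(P[:,2]>.165)&(P[:,2]<.185)&(abs(P[:,0]-.605)<.04)&((P[:,1]>.13) if f=='sF' else True)]; print(f,len(a),a.mean(0))
for f in ('top0','tF'):
    z=np.load(f'pics/{f}.npz')
    print(f,z['im'][170,436],z['im'][143,330],z['im'][240,486])
d=cv2.absdiff(cv2.imread('pics/top0.png'),cv2.imread('pics/tF.png')).max(2)
for n,(a,b,c,e) in dict(bowl=(138,205,405,470),tub=(115,175,298,363),spat=(205,342,468,503)).items(): print(n,(d[a:b,c:e]>40).sum())
print(robot.finish_job())
E
```

```text
scene0 276 [0.61131603 0.0651163  0.17678923]
sF 282 [0.60888271 0.2100138  0.17709716]
top0 [110 110 111] [78 78 82] [ 53  83 109]
tF [123 123 121] [86 84 90] [ 62  98 126]
bowl 0
tub 0
spat 0
the job is handed in; nothing more can be done
None
```

I slid the hub guard to its stop and tried all three sockets on the nut. Socket B fits. I handed the job in at about 32 s with B gripped, upright and pushed down on the hub. The simulator gave no verdict.

**Guard:** The first push went over the fin. The real fingertips are about 39 mm short of the reported TCP; the wrist and top cameras agreed on this, and I corrected for it from then on. The second push reached the stop with 22 N against it. The fin moved 145 mm to y ≈ 0.210, which matches fully open for a guard that began slightly open.

**Sockets:**

| Socket | Result on the nut | Where it is now |
|---|---|---|
| A | Stopped at or about 2 mm below the nut's top, at both hex phases | Upright on the counter, released |
| C | Stopped at the nut's top, at both hex phases | Upright on the counter, released |
| B | Went fully down, underside at 0.100 m (the hub face) | In the gripper, with about 14 N pressing down |

**Last checks:** B is upright and has not slipped in the grip. By my measurements it is on the nut's axis to within about 1 mm. A and C have their tops at about 0.085 to 0.088 m, as they should standing upright. The areas around the bowl, tub and spatula show no change between the first and last top views.

**Disagreement:** The top and wrist cameras differ by about 2 mm in x, which is within the stated calibration. I used the wrist camera's figures, corrected by where A centred itself on the nut.

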